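Load two blanks into a spring-fed magazine

TASK

Load both white plastic blanks from the bench into the leaning spring-fed magazine, one on top of the other: push each one down against the sprung follower until the two brass catches snap shut over it. Leave the steel ring, the bottle and the screwdriver where they are.

Things in the scene. Friction and masses are not known exactly. Their poses are not given: they have to be found in the camera images.
- feeder_mouth (a point): Mouth of the spring-fed magazine, a column of four steel rods leaning 30 deg from vertical towards its -x side, which faces roughly to the robot. The point is on the column's axis in the plane of the catches' undersides, about 134 mm above the bench. z runs up and out along the column, x to the far catch, y is level. Pushed in along -z, a blank is caught once its upper face is some 3 mm below this point.
- rods_top (a point): On the same axis, 34 mm above the mouth, level with the rods' ends; axes as the mouth's. The four rods, 8 mm thick, stand at 45 deg to x and y, centres at (+-21.6, +-21.6) mm: 1.5 mm of play round a blank up to z = +18 mm over the mouth, then flaring out 6 mm in x and in y. On each y side the gap between rods is 35 mm wide and open to 90 mm below the mouth: room for a finger beside the blank.
- feeder: The magazine's grey foot, bolted down, 170 x 120 x 12 mm; origin at the centre of its underside, z up, x away from the robot, y level (parallel to the mouth's y). The column stands on it, leaning to -x.
- follower (a joint): Depth in m of the black sprung follower plate (43 mm across) in the column: 0 at the top, its face 1 mm under the mouth point, growing as it is pressed down, at most 0.05. Spring about 5 N at 0 plus 150 N/m. With one blank under the catches it reads about 0.015, with two 0.031.
- catch_far (a joint): Outward slide in m of the brass catch on the mouth's +x side: 0 sprung in, over 0.004 while a blank passes. Nose 16 mm wide, reaching in to 21 mm from the axis, flat underside at mouth z = 0, upright to +3 mm, then sloping outwards to +14 mm. A blank set in rests on the slopes, its underside near z = +10 mm; pushing it home takes 6 to 20 N with the follower. The brackets reach 46 mm from the axis.
- catch_near (a joint): The same for the alike catch on the mouth's -x side, growing as it moves outwards (to -x). Once a blank's upper face is below both undersides, the catches spring shut over it and the follower lifts it against them.
- blank_a_mid (a point): The first of two alike blanks: plain solid white plastic discs, 50 mm across and 16 mm thick, 30 to 60 g, lying flat on the bench, at least 70 mm clear of each other. This point is the disc's centre, half-way up; z is the disc's axis. Both faces are alike.
- blank_b_mid (a point): The second of two alike blanks: plain solid white plastic discs, 50 mm across and 16 mm thick, 30 to 60 g, lying flat on the bench, at least 70 mm clear of each other. This point is the disc's centre, half-way up; z is the disc's axis. Both faces are alike.
- collar: Bystander: loose dark steel ring 72 mm across, 44 mm bore, 14 mm high, lying flat; origin at the centre of its underside. Not a blank.
- oil_bottle: Bystander: loose white bottle, 52 mm across and 120 mm tall, standing; origin at the centre of its underside.
- driver: Bystander: loose screwdriver lying on the bench to the left of the magazine, about 200 mm long; origin under its middle, x along it.
- parts_bin: Bystander: fixed open blue bin 100 x 140 x 60 mm; origin at the centre of its underside.
Not all that is in view belongs to the job. Leave any orange or purple look-alike of the part that bears blank_a_mid alone.

How it is judged:
By the outcome, as a careful person would: the job done as asked, in the order asked, and still so for the second after the job is handed in, with the robot touching nothing.
It also fails if it takes over 67 s, if anything falls off the work surface, if the arm or the gripper's body presses on something with over 40 N, if the wrist force passes 120 N, or if a joint passes its speed limit or range.

ROBOT

A 6-joint arm with a two-finger parallel gripper is mounted at the origin on the work surface. World frame = base frame: x ahead of the robot, y to its left, z up, the work surface at z = 0. Lengths are in m, angles in rad, forces in N, time in s.
With the tool pointing down it reaches from about 0.275 to 0.975 m from the base axis. Payload 8.4 kg.
Tool frame: the origin (TCP) lies midway between the tips of the shut fingers; the grasp point (between the pads) lies 19 mm behind it; z points along the fingers, y is the direction in which the jaws open and shut (so a half turn about z gives the same grasp; the last joint's range is limited). The gripper opens to 92 mm and grips with 3 to 60 N. Pads are 20 mm wide; open, the fingers measure 128 mm over their backs; the gripper's body (75 mm by 189 mm) begins 69 mm behind the grasp point.
Start: joints at [1.292, 0.353, 1.633, -0, 1.155, -0.002], TCP at [0.171, 0.601, 0.215] pointing down, gripper open.
Joint ranges: [-2.63, 2.63], [-0.92, 2.1], [0.06, 2.66], [-1.3, 4.44], [0, 2.69], [-3.02, 3.02]. Speed limits (rad/s): [2.22, 2.22, 2.79, 3.14, 3.14, 3.14].

INTERFACE

Orientations are given as a unit quaternion [x, y, z, w].
In Python, from bench import * gives the robot as it stands.
- The arm moves only by the tool move_arm, never from a script. Its argument "series" is a list that holds one entry, the list of rows, each a list of 4 numbers: the shift along the world's x, y, z each as a share of 0.12 m, from -1 to 1, then the turn about the world's z as a share of 1.5 rad, from -1 to 1. In form: [[[x, y, z, turn], ...]]. A call has 1 to 20 rows; each row shifts and turns the commanded pose from where the row before left it; what a row does not reach is not made up. A row lasts 1/12 s, in which the tool goes at most 41.7 mm and 7.16 degrees, less where a joint would pass 70% of its speed; a pose out of reach is approached as far as the arm can. A call with a number of a shift or a turn outside -1 to 1 is refused whole. A call with a gripper value outside its range is refused whole. "hand" is the closure in counts, from 0 (fully open) to 255 (shut), set as the call begins (left out, the last holds). The fingers move at their own pace and stop on an object; the grip force is fixed at half the most. Time passes only in rows, so rows that do not move let the fingers close. It gives the time, the measured TCP pose, the force and the opening at its end, in the units of the state.
- get_state(): the state, without advancing time (a new reading comes with each control period).
- capture(name): name is "side" or "top"; returns the picture (384x512x3 uint8, red, green, blue); there is no depth.
- camera_info(name): a dict with "fx", "fy", "cx", "cy" (pixels), "world_from_camera" (4x4, takes a point from camera to world coordinates). Camera axes: x right, y down, z forward; pixel columns grow to the right and rows downward; lengths in m; the calibration is good to about 2 mm. A picture is of the moment at which its call begins. camera_info takes no time and is no camera call.
- hand_in(): hands the job in, once; it reports no verdict.
The state is a dict: "clock": time; "qpos": joint angles; "qvel": joint speeds; "joint_efforts": joint torques, N m; "tool_pos": TCP position; "orientation": TCP orientation; "force": force on the tool from outside, world axes, zero at the start; "wrist_torque": the same for the moment, N m; "opening": finger opening in m.
Only numpy, scipy, OpenCV 4.12 (cv2) and the standard library are available. Lean on these libraries where they do the work, as an engineer would, in place of code of your own. Each camera call takes 0.05 s, during which the arm holds its last target.

## Working session

There is one attempt and no reset: what is moved stays moved. The work goes in short steps, Python scripts to look and compute and a tool call to move; the robot and the scene stay as the last step left them, time stands still between calls to the robot, and variables do not carry over. Pictures are saved under pics/ and viewed, and the job is handed in when it is done.

Besides the shell and the picture viewer there is one more tool, called as name(argument=value, ...), one argument or row to a line, values as JSON. move_arm: Moves the arm, as the interface text tells. Its arguments: {"type":"object","properties":{"series":{"type":"array"},"hand":{"type":"number"}},"required":["series"]}

```bash
ls; mkdir -p pics; python3 - <<'E'
from bench import *
import cv2
print(get_state())
for n in("side","top"):
    print(n,camera_info(n))
    cv2.imwrite(f"pics/{n}0.png",capture(n)[:,:,::-1])
E
```

```text
pics
{'clock': 0.0, 'qpos': array([ 1.29159234e+00,  3.53627009e-01,  1.63414747e+00, -7.85483942e-06,
        1.15524998e+00, -2.42598650e-03]), 'qvel': array([-0.00152444, -0.00135731,  0.00051797, -0.00127169, -0.00151992,
        0.0020053 ]), 'joint_efforts': array([-6.39587779e-04, -5.93840647e+01, -3.34215403e+01,  6.96687517e-02,
        2.35050183e-02, -1.70614403e-04]), 'tool_pos': array([0.1706598 , 0.60070434, 0.21387122]), 'orientation': array([ 1.37946088e-01,  9.90439480e-01, -7.09324112e-04, -9.69209819e-05]), 'force': array([-0.49076841,  0.09393194,  0.14863767]), 'wrist_torque': array([-0.0478313 , -0.00519093, -0.00249204]), 'opening': 0.0920322543614379}
side {'fx': 350.70596670676906, 'fy': 350.70596670676906, 'cx': 253.14198145831517, 'cy': 191.278235653714, 'world_from_camera': array([[ 0.96464772, -0.15437213,  0.2135978 ,  0.34681063],
       [-0.26344195, -0.58724617,  0.76533671, -0.70438344],
       [ 0.00728783, -0.79455093, -0.60715377,  0.68257583],
       [ 0.        ,  0.        ,  0.        ,  1.        ]])}
top {'fx': 398.0191245433031, 'fy': 398.0191245433031, 'cx': 258.6702282986581, 'cy': 192.46492332121557, 'world_from_camera': array([[ 0.02501862, -0.99674685,  0.07661446,  0.4616313 ],
       [-0.99948493, -0.02339922,  0.02196229, -0.00638262],
       [-0.02009813, -0.07712447, -0.99681888,  1.23749547],
       [ 0.        ,  0.        ,  0.        ,  1.        ]])}
```

View pics/side0.png

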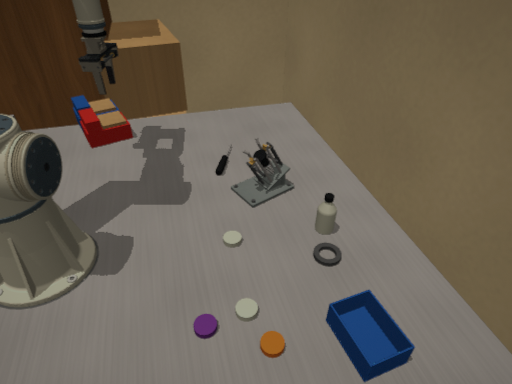

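View pics/top0.png

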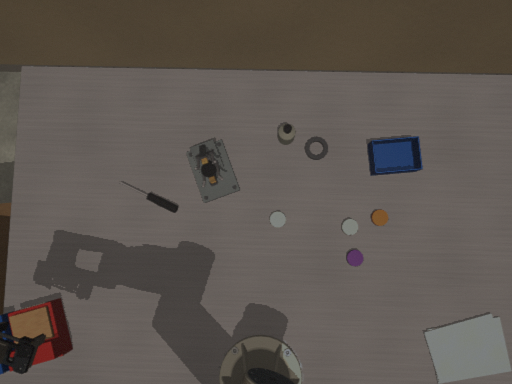

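```bash
python3 - <<'E'
import cv2
t=cv2.imread("pics/top0.png");s=cv2.imread("pics/side0.png")
cv2.imwrite("pics/topm.png",cv2.resize(t[125:215,175:265],None,fx=6.6,fy=6.6,interpolation=cv2.INTER_CUBIC))
cv2.imwrite("pics/sidem.png",cv2.resize(s[130:210,222:302],None,fx=7.4,fy=7.4,interpolation=cv2.INTER_CUBIC))
cv2.imwrite("pics/sideb.png",cv2.resize(s[285:384,310:420],None,fx=6,fy=6,interpolation=cv2.INTER_CUBIC))
E
cat > h.py <<'E'
import numpy as np,cv2
from bench import *
CI={n:camera_info(n) for n in("side","top")}
def ray(n,u,v):
    c=CI[n];T=c["world_from_camera"];d=T[:3,:3]@np.array([(u-c["cx"])/c["fx"],(v-c["cy"])/c["fy"],1]);return T[:3,3],d
def plane(n,u,v,z):
    o,d=ray(n,u,v);return o+d*(z-o[2])/d[2]
def tri(a,b):
    o1,d1=ray("top",*a);o2,d2=ray("side",*b)
    A=np.stack([d1,-d2],1);k=np.linalg.lstsq(A,o2-o1,rcond=None)[0]
    p,q=o1+k[0]*d1,o2+k[1]*d2;return (p+q)/2,np.linalg.norm(p-q)
def proj(n,p):
    c=CI[n];T=c["world_from_camera"];q=T[:3,:3].T@(np.asarray(p)-T[:3,3]);return c["fx"]*q[0]/q[2]+c["cx"],c["fy"]*q[1]/q[2]+c["cy"]
E
python3 - <<'E'
from h import *
for n in("top","side"):
    im=cv2.imread(f"pics/{n}0.png");hsv=cv2.cvtColor(im,cv2.COLOR_BGR2HSV)
    b=im.astype(int)
    # white-ish greenish: print colours
    for p in ([(278,219),(350,226),(300,250)] if n=="top" else [(232,238),(247,308),(270,260)]): print(n,p,im[p[1],p[0]],hsv[p[1],p[0]])
E
```

```text
top (278, 219) [125 130 126] [ 54  10 130]
top (350, 226) [123 129 125] [ 50  12 129]
top (300, 250) [ 91  96 102] [ 14  28 102]
side (232, 238) [143 164 163] [ 31  33 164]
side (247, 308) [141 162 161] [ 31  33 162]
side (270, 260) [119 127 132] [ 18  25 132]
```

View pics/topm.png

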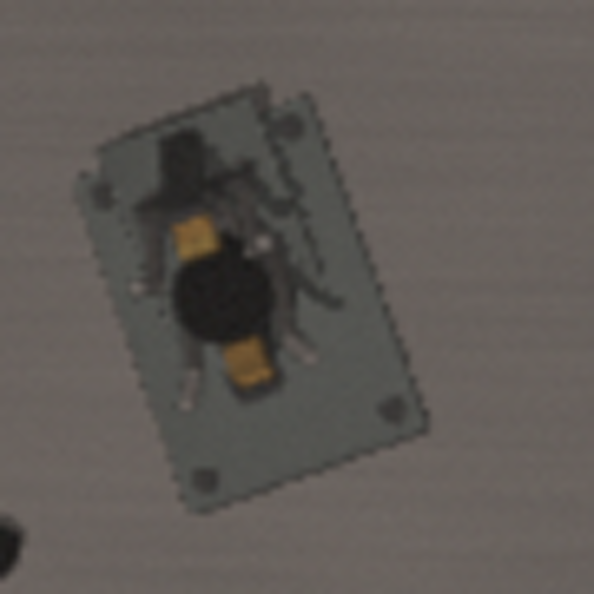

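View pics/sidem.png

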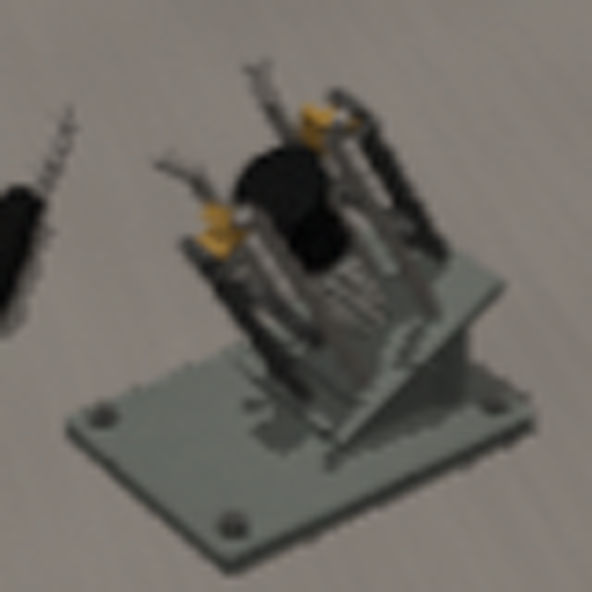

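View pics/sideb.png

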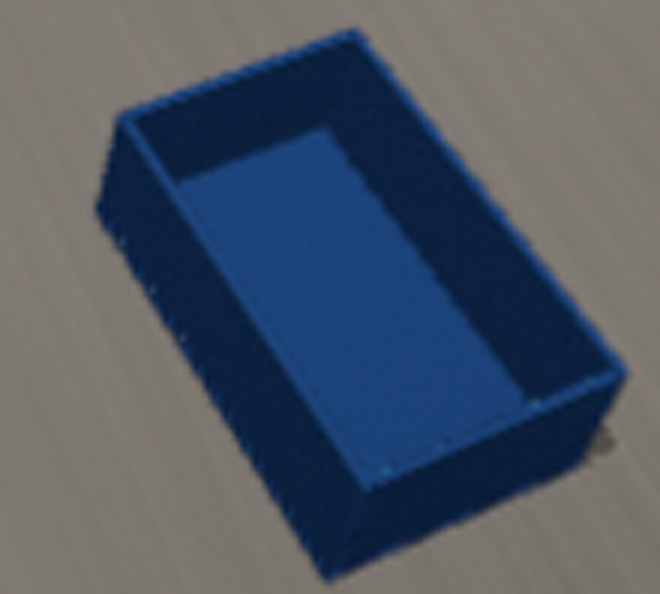

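```bash
python3 - <<'E'
from h import *
np.set_printoptions(precision=4,suppress=True)
def blobs(m,lo,hi):
    n,l,st,c=cv2.connectedComponentsWithStats(m.astype(np.uint8))
    return [(st[i,4],*st[i,:4],c[i].round(2)) for i in range(1,n) if lo<st[i,4]<hi]
im=cv2.imread("pics/top0.png").astype(int);hs=cv2.cvtColor(im.astype(np.uint8),cv2.COLOR_BGR2HSV)
m=(hs[...,2]>114)&(hs[...,1]<20)
for b in blobs(m,100,600):print("top white",b,plane("top",*b[5],.016))
si=cv2.imread("pics/side0.png").astype(int);hh=cv2.cvtColor(si.astype(np.uint8),cv2.COLOR_BGR2HSV)
m=(hh[...,2]>142)&(hh[...,0]>25)&(hh[...,0]<40)
for b in blobs(m,60,600):print("side white",b,plane("side",*b[5],.016))
# brass
def brass(h):return (h[...,0]>8)&(h[...,0]<28)&(h[...,1]>120)&(h[...,2]>60)
for n,h,roi in(("top",hs,(175,125,265,215)),("side",hh,(222,130,302,210))):
    k=np.zeros(h.shape[:2],bool);k[roi[1]:roi[3],roi[0]:roi[2]]=1
    print(n,"brass",[(b[0],b[5]) for b in blobs(brass(h)&k,4,200)])
    print(n,"black",[b for b in blobs((h[...,2]<38)&k,30,900)])
# foot by saturation/green tint in top
k=np.zeros(m.shape,bool);k[130:215,175:265]=1
g=(im[...,1]>im[...,2]+2)&k | ((hs[...,2]<70)&k)
g=cv2.morphologyEx(g.astype(np.uint8),cv2.MORPH_CLOSE,np.ones((5,5)));g=cv2.morphologyEx(g,cv2.MORPH_OPEN,np.ones((5,5)))
c=max(cv2.findContours(g,cv2.RETR_EXTERNAL,cv2.CHAIN_APPROX_NONE)[0],key=cv2.contourArea)
bx=cv2.boxPoints(cv2.minAreaRect(c));P=np.array([plane("top",*q,.012) for q in bx])
print(bx,P,[np.linalg.norm(P[i]-P[i-1]) for i in range(4)],P.mean(0))
for i in range(4): d=P[i]-P[i-1];print(np.degrees(np.arctan2(d[1],d[0])))
# follower tri from eyeballed centres
print(tri((208.8,169.8),(260.1,155.7)))
Z=lambda z,o,f:(o[0]+(z[0]+.0)/f,o[1]+z[1]/f)
for z in [(138,288),(187,405),(308,355),(263,243)]:
    print("rodtip",Z(z,(175,125),6.6))
E
```

```text
top white (np.int32(193), np.int32(270), np.int32(212), np.int32(16), np.int32(15), array([277.36, 219.11])) [ 0.4751 -0.0387  0.016 ]
top white (np.int32(195), np.int32(342), np.int32(219), np.int32(16), np.int32(16), array([349.77, 226.49])) [ 0.4582 -0.2594  0.016 ]
top white (np.int32(139), np.int32(283), np.int32(349), np.int32(17), np.int32(25), array([291.37, 360.61])) [ 0.056  -0.0894  0.016 ]
side white (np.int32(184), np.int32(223), np.int32(231), np.int32(19), np.int32(13), array([231.75, 236.66])) [ 0.4733 -0.0425  0.016 ]
side white (np.int32(339), np.int32(235), np.int32(298), np.int32(23), np.int32(20), array([246.1 , 307.36])) [ 0.4564 -0.263   0.016 ]
top brass [(np.int32(29), array([204.24, 160.66])), (np.int32(34), array([212.18, 179.24]))]
top black [(np.int32(156), np.int32(202), np.int32(161), np.int32(14), np.int32(16), array([208.7 , 169.29]))]
side brass [(np.int32(15), array([264.27, 146.53])), (np.int32(25), array([251.48, 161.12]))]
side black [(np.int32(149), np.int32(254), np.int32(149), np.int32(15), np.int32(18), array([261.72, 157.1 ])), (np.int32(41)
[... 223 characters left out ...]
168), np.int32(13), np.int32(16), array([256.98, 175.42]))]
[[196. 143.]
 [223. 143.]
 [223. 180.]
 [196. 180.]] [[0.7064 0.2206 0.012 ]
 [0.7082 0.1359 0.012 ]
 [0.592  0.1322 0.012 ]
 [0.5901 0.2162 0.012 ]] [np.float64(0.11640647724925199), np.float64(0.08465063341269344), np.float64(0.11623824374045015), np.float64(0.08403675551599389)] [0.6492 0.1762 0.012 ]
2.1321310075511093
-88.80055827651925
-178.16921323419373
91.30843841514609
(array([0.6082, 0.16  , 0.1275]), np.float64(0.0010836087303502527))
rodtip (195.9090909090909, 168.63636363636363)
rodtip (203.33333333333334, 186.36363636363637)
rodtip (221.66666666666669, 178.78787878787878)
rodtip (214.84848484848484, 161.8181818181818)
```

```bash
python3 - <<'E'
from h import *
np.set_printoptions(precision=4,suppress=True)
Z=lambda z,o,f:(o[0]+(z[0]+.5)/f-.5,o[1]+(z[1]+.5)/f-.5)
C=[plane("top",*Z(z,(175,125),6.6),.012) for z in [(196,514),(430,430),(308,92),(78,178)]]
for i in range(4):
    d=C[i]-C[i-1];print(np.linalg.norm(d),np.degrees(np.arctan2(d[1],d[0])))
print("foot ctr",np.mean(C,0))
S=[plane("side",*Z(z,(222,130),7.4),.012) for z in [(68,428),(230,562),(535,420)]]
print("side foot corners",S,"top",C)
print(tri((208.6,169.3),(260.0,155.4)))
# rod tips: near-left, etc
yaw=None
tips_top=[Z(z,(175,125),6.6) for z in [(138,288),(187,405),(308,355),(263,243)]]
tips_side=[Z(z,(222,130),7.4) for z in [(258,68),(165,160)]]
# tip heights: mouth z .134+34*.866 +- 27.6*.5
hm=.134+.034*.866
far,near=hm+.0138,hm-.0138
P=[plane("top",*tips_top[0],far),plane("top",*tips_top[1],near),plane("top",*tips_top[2],near),plane("top",*tips_top[3],far)]
print(np.array(P));print(np.mean(P,0))
print(tri(tips_top[0],tips_side[0]),tri(tips_top[1],tips_side[1]))
E
```

```text
0.16945748624070167 -158.65070616662587
0.11641698387268593 -68.83812758917364
0.17112997221891185 21.41261911620567
0.1162343983018189 111.98596357489215
foot ctr [0.6212 0.1648 0.012 ]
side foot corners [array([0.519 , 0.1787, 0.012 ]), array([0.5628, 0.0736, 0.012 ]), array([0.7162, 0.1329, 0.012 ])] top [array([0.5209, 0.188 , 0.012 ]), array([0.5629, 0.0794, 0.012 ]), array([0.7223, 0.1419, 0.012 ]), array([0.6787, 0.2497, 0.012 ])]
(array([0.6088, 0.1607, 0.1281]), np.float64(0.0003552494655167066))
[[0.6046 0.1888 0.1772]
 [0.5597 0.1715 0.1496]
 [0.5818 0.1217 0.1496]
 [0.6243 0.1383 0.1772]]
[0.5926 0.1551 0.1634]
(array([0.6055, 0.1903, 0.1693]), np.float64(0.00044234923137858245)) (array([0.561 , 0.1725, 0.1431]), np.float64(0.0014579593251539944))
```

```bash
python3 - <<'E'
from h import *
np.set_printoptions(precision=4,suppress=True)
t=cv2.imread("pics/top0.png");cv2.imwrite("pics/topb.png",cv2.resize(t[125:185,360:430],None,fx=8,fy=8,interpolation=cv2.INTER_CUBIC))
Z=lambda z,o,f:(o[0]+(z[0]+.5)/f-.5,o[1]+(z[1]+.5)/f-.5)
for z in [(122,117),(357,32),(624,373),(368,487)]: print(plane("side",*Z(z,(310,285),6),.06))
print(plane("top",208.6,169.3,.133))
E
```

```text
[ 0.618  -0.3293  0.06  ]
[ 0.7145 -0.3187  0.06  ]
[ 0.7287 -0.454   0.06  ]
[ 0.6337 -0.4649  0.06  ]
[0.6083 0.1599 0.133 ]
```

View pics/topb.png

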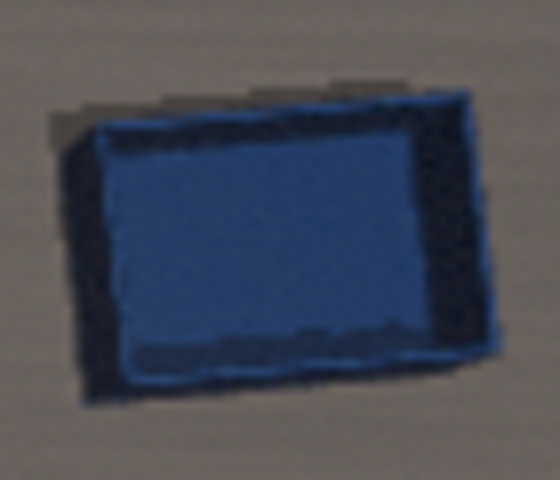

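move_arm(
  series=[
    [[0.127,-0.267,-0.05,0.013],[0.127,-0.267,-0.05,0.013],[0.127,-0.267,-0.05,0.013],[0.127,-0.267,-0.05,0.013],[0.127,-0.267,-0.05,0.013],[0.127,-0.267,-0.05,0.013],[0.127,-0.267,-0.05,0.013],[0.127,-0.267,-0.05,0.013],[0.127,-0.267,-0.05,0.013],[0.127,-0.267,-0.05,0.013],[0.127,-0.267,-0.05,0.013],[0.127,-0.267,-0.05,0.013],[0.127,-0.267,-0.05,0.013],[0.127,-0.267,-0.05,0.013],[0.127,-0.267,-0.05,0.013],[0.127,-0.267,-0.05,0.013],[0.127,-0.267,-0.05,0.013],[0.127,-0.267,-0.05,0.013],[0.127,-0.267,-0.05,0.013],[0.127,-0.267,-0.05,0.013]],
  ],
  hand=0,
)

```text
clock: 1.77
tool_pos: [0.4758, -0.0414, 0.0942]
orientation: [-0.057, 0.998, 0.0, -0.0]
force: [0.1, 1.0, 0.0]
opening: 0.0921
```

```bash
python3 - <<'E'
from h import *
np.set_printoptions(precision=4,suppress=True)
print(get_state()["tool_pos"],get_state()["clock"])
t=capture("side")[:,:,::-1];cv2.imwrite("pics/s1.png",cv2.resize(t[160:260,180:280],None,fx=5.8,fy=5.8,interpolation=cv2.INTER_CUBIC))
Z=lambda z,o,f:(o[0]+(z[0]+.5)/f-.5,o[1]+(z[1]+.5)/f-.5)
print([plane("top",*Z(z,(360,125),8),.06) for z in[(120,382),(498,352)]])
p=get_state()["tool_pos"];print("proj tcp in crop",[(q-o)*5.8 for q,o in zip(proj("side",p),(180,160))])
for s in(-1,1): print([(q-o)*5.8 for q,o in zip(proj("side",p+s*.046*np.array([-.1138,.9935,0])),(180,160))])
E
```

```text
[ 0.4758 -0.0414  0.0942] 1.7667
[array([ 0.62  , -0.3222,  0.06  ]), array([ 0.6343, -0.4611,  0.06  ])]
proj tcp in crop [np.float64(308.91900023603677), np.float64(319.960180144442)]
[np.float64(344.9644505358488), np.float64(387.288915674462)]
[np.float64(275.5158326465652), np.float64(257.5669233591832)]
```

View pics/s1.png

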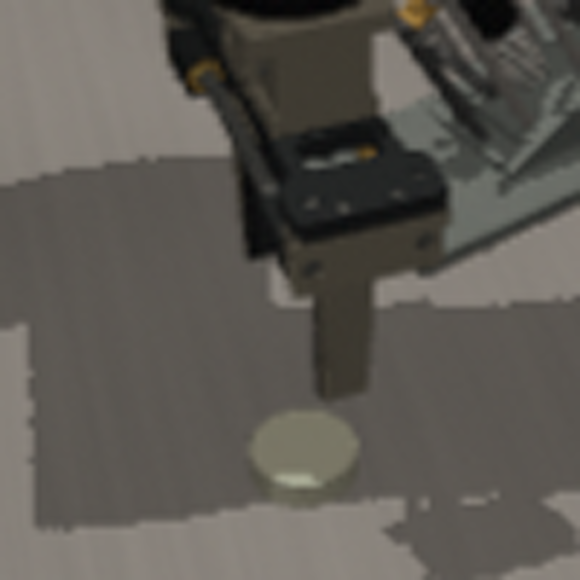

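move_arm(
  series=[
    [[0,0,-0.25,0],[0,0,-0.25,0],[0,0,-0.15,0],[0,0,-0.1,0],[-0.005,0,0,0],[0,0,0,0]],
  ],
)

```text
clock: 2.32
tool_pos: [0.4742, -0.0395, 0.0041]
orientation: [-0.057, 0.998, 0.0, -0.001]
force: [0.5, -0.1, -0.0]
opening: 0.0917
```

move_arm(
  series=[
    [[0,0,0,0],[0,0,0,0],[0,0,0,0],[0,0,0,0],[0,0,0,0],[0,0,0,0],[0,0,0,0],[0,0,0,0]],
  ],
  hand=255,
)

```text
clock: 2.98
tool_pos: [0.4752, -0.0396, 0.0048]
orientation: [-0.057, 0.998, -0.0, 0.0]
force: [-0.1, 0.7, 4.2]
opening: 0.0492
```

move_arm(
  series=[
    [[0,0,0.15,0],[0,0,0.26,0],[0,0,0.26,0],[0.092,-0.245,0,0],[0.092,-0.245,0,0],[0.092,-0.245,0,0],[0.092,-0.245,0,0],[0.092,-0.245,0,0],[0.092,-0.245,0,0],[0.092,-0.245,0,0],[0.092,-0.245,0,0],[0.092,-0.245,0,0],[0.092,-0.245,0,0],[0.092,-0.245,0,0],[0.092,-0.245,0,0],[0,0,0,0],[0,0,0,0]],
  ],
)

```text
clock: 4.4
tool_pos: [0.6072, -0.3935, 0.0842]
orientation: [-0.056, 0.998, 0.0, -0.0]
force: [-0.7, 0.2, 0.0]
opening: 0.0491
```

```bash
cat > snap.py <<'E'
from h import *
import sys
n,name,x0,y0,x1,y1=sys.argv[1],sys.argv[2],*map(int,sys.argv[3:])
t=capture(n)[:,:,::-1];f=min(780/(x1-x0),580/(y1-y0))
cv2.imwrite(f"pics/{name}_raw.png",t);cv2.imwrite(f"pics/{name}.png",cv2.resize(t[y0:y1,x0:x1],None,fx=f,fy=f,interpolation=cv2.INTER_CUBIC))
s=get_state();print(f,s["tool_pos"],s["force"],s["clock"],s["opening"])
E
python3 snap.py side s2 270 230 410 334; python3 snap.py top t2 330 140 420 207
```

```text
5.571428571428571 [ 0.6067699  -0.39217698  0.08413979] [-0.3920465  -0.18111749 -0.64275654] 4.45 0.04937635289621415
8.656716417910447 [ 0.60660467 -0.39141214  0.08422359] [-0.47835165  1.03815369 -0.35719372] 4.5 0.049002973773245674
```

View pics/s2.png

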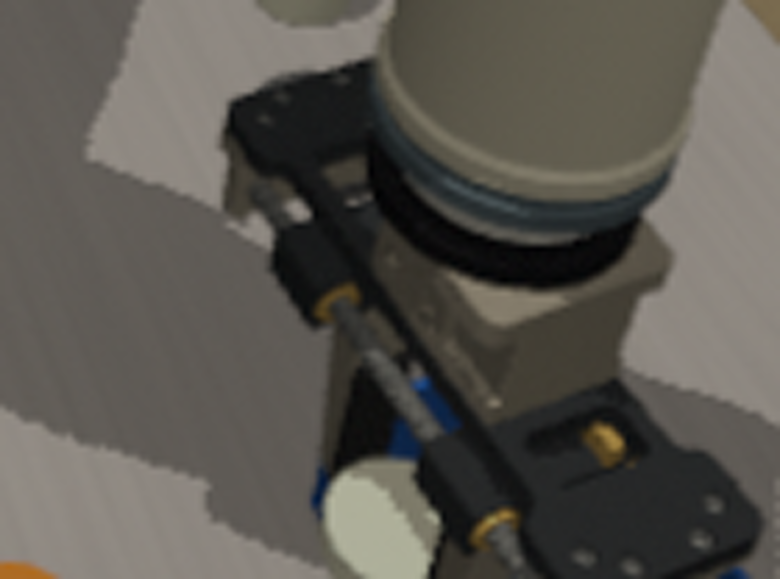

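View pics/t2.png

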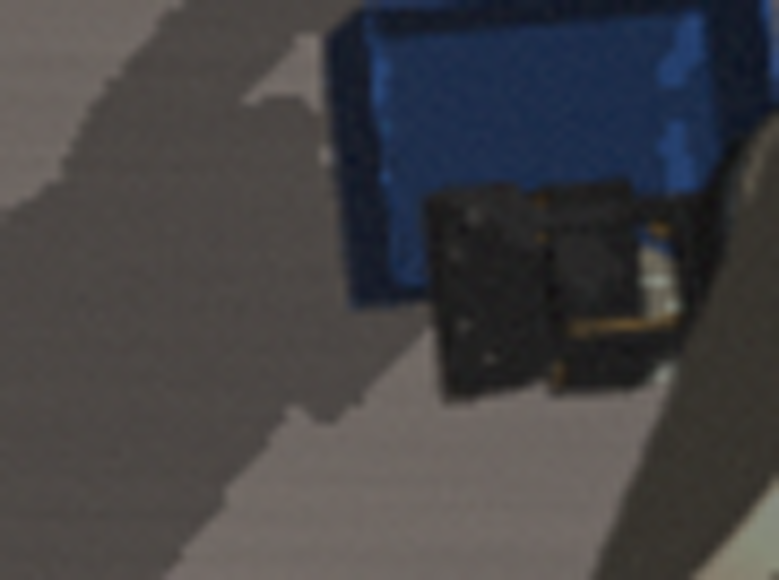

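```bash
python3 - <<'E'
from h import *
t=cv2.imread("pics/s2_raw.png");cv2.imwrite("pics/s2b.png",cv2.resize(t[290:384,290:416],None,fx=6.1,fy=6.1,interpolation=cv2.INTER_CUBIC))
p=get_state()["tool_pos"]
for d in((0,0,0),(0,0,.0056),(0,0,-.005)): print([(q-o)*6.1 for q,o in zip(proj("side",p+np.array(d)),(290,290))])
E
```

```text
[np.float64(307.46229837341957), np.float64(215.17515368431322)]
[np.float64(310.3590995011112), np.float64(204.8841813851464)]
[np.float64(304.9010383502726), np.float64(224.2741062141225)]
```

View pics/s2b.png

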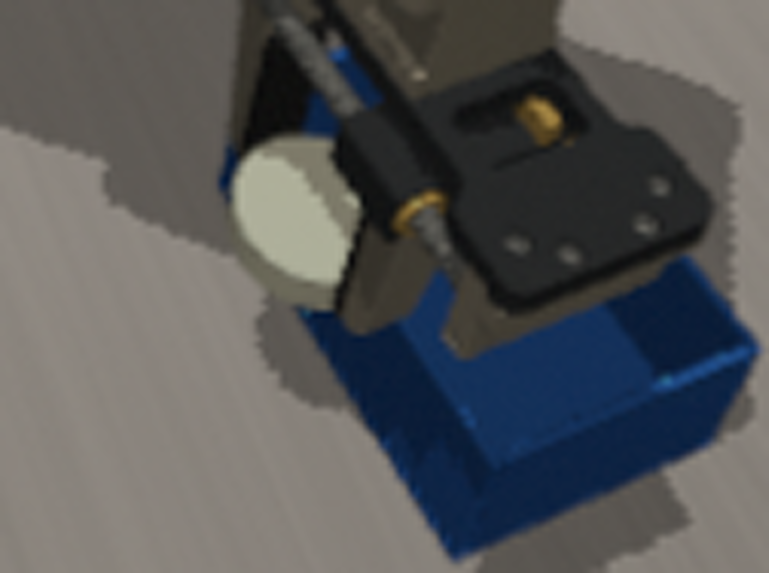

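move_arm(
  series=[
    [[0,0,-0.1,0],[0,0,-0.05,0],[0,0,-0.02,0],[0,0,-0.02,0],[0,0,-0.02,0],[0,0,0,0],[0,0,0,0]],
  ],
)

```text
clock: 5.08
tool_pos: [0.6066, -0.3912, 0.0598]
orientation: [-0.057, 0.998, 0.001, -0.001]
force: [-4.3, 2.2, 7.1]
opening: 0.0494
```

move_arm(
  series=[
    [[0,0,-0.015,0],[0,0,-0.01,0],[0,0,0,0],[0,0,0,0]],
  ],
)

```text
clock: 5.42
tool_pos: [0.6068, -0.3913, 0.0571]
orientation: [-0.057, 0.998, 0.001, -0.001]
force: [-3.2, 2.8, 7.1]
opening: 0.0493
```

```bash
python3 snap.py side s3 290 290 416 384
```

```text
6.170212765957447 [ 0.60681775 -0.39128637  0.05707236] [-4.78539424  2.1940909   7.64401692] 5.4667 0.04919725358451109
```

View pics/s3.png

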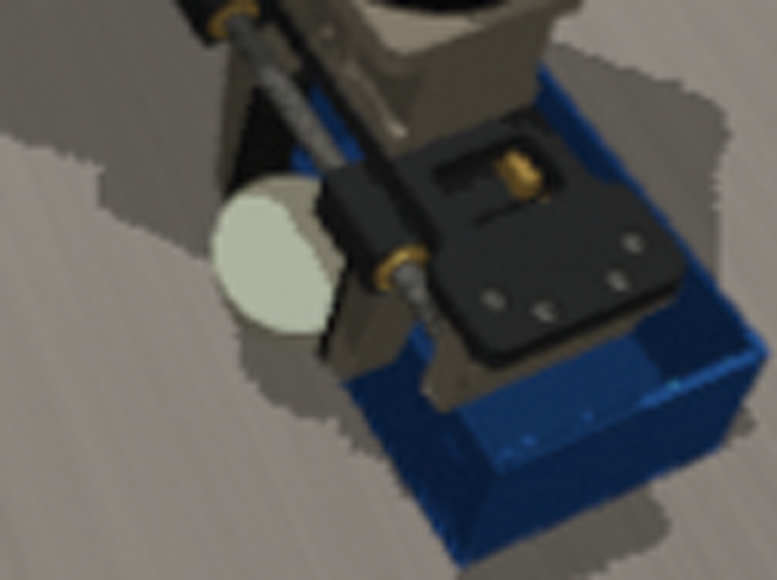

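move_arm(
  series=[
    [[0,0,-0.01,0],[0,0,-0.008,0],[0,0,0,0],[0,0,0,0],[0,0,0.1,0],[0,0,0.2,0],[0,0,0.2,0],[0,0,0.2,0],[0,0,0.2,0],[0,0,0.2,0],[0,0,0,0],[0,0,0,0]],
  ],
)

```text
clock: 6.47
tool_pos: [0.6083, -0.3925, 0.1884]
orientation: [-0.057, 0.998, -0.001, 0.001]
force: [-0.5, 0.6, -1.1]
opening: 0.049
```

```bash
python3 snap.py side s4 250 220 420 346
```

```text
4.588235294117647 [ 0.60741099 -0.39198604  0.18663381] [-0.14556185  0.54750824 -0.95464364] 6.5167 0.04911378469138172
```

View pics/s4.png

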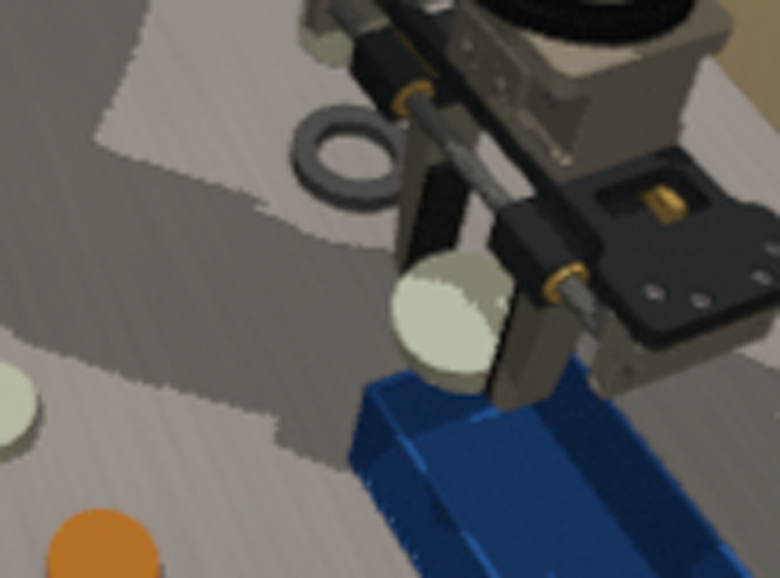

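move_arm(
  series=[
    [[-0.023,0.279,0.013,0.0107],[-0.023,0.279,0.013,0.0107],[-0.023,0.279,0.013,0.0107],[-0.023,0.279,0.013,0.0107],[-0.023,0.279,0.013,0.0107],[-0.023,0.279,0.013,0.0107],[-0.023,0.279,0.013,0.0107],[-0.023,0.279,0.013,0.0107],[-0.023,0.279,0.013,0.0107],[-0.023,0.279,0.013,0.0107],[-0.023,0.279,0.013,0.0107],[-0.023,0.279,0.013,0.0107],[-0.023,0.279,0.013,0.0107],[-0.023,0.279,0.013,0.0107],[-0.023,0.279,0.013,0.0107],[-0.023,0.279,0.013,0.0107],[0,0,0,0],[0,0,0,0]],
  ],
)

```text
clock: 8.02
tool_pos: [0.5621, 0.1446, 0.21]
orientation: [-0.185, 0.983, -0.0, -0.001]
force: [-0.5, -0.1, -1.1]
opening: 0.0491
```

```bash
python3 snap.py side s5 205 90 325 180;python3 snap.py top t5 165 115 265 189
```

```text
6.444444444444445 [0.56233013 0.14337137 0.21017658] [ 0.15046277 -0.43832628 -0.42432139] 8.0667 0.04916560846707089
7.8 [0.56258636 0.14265502 0.21038119] [ 0.1970326  -0.09691339  0.33806078] 8.1167 0.049250115596263126
```

View pics/s5.png

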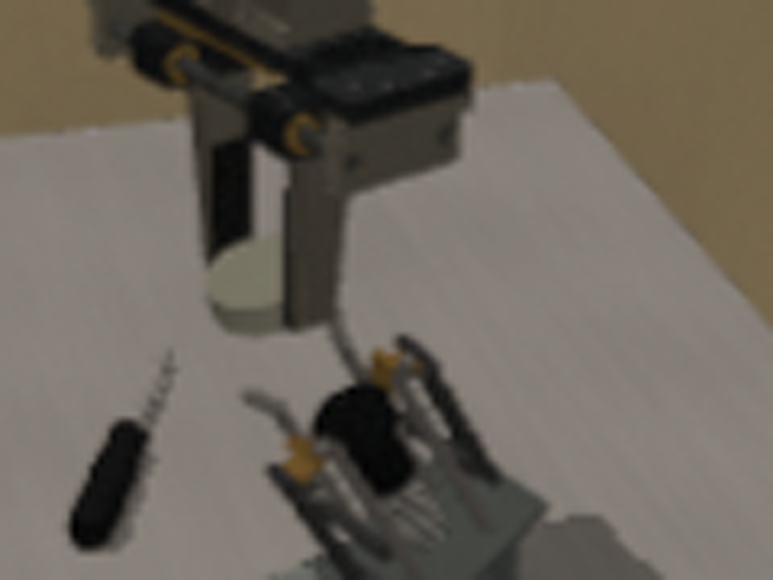

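View pics/t5.png

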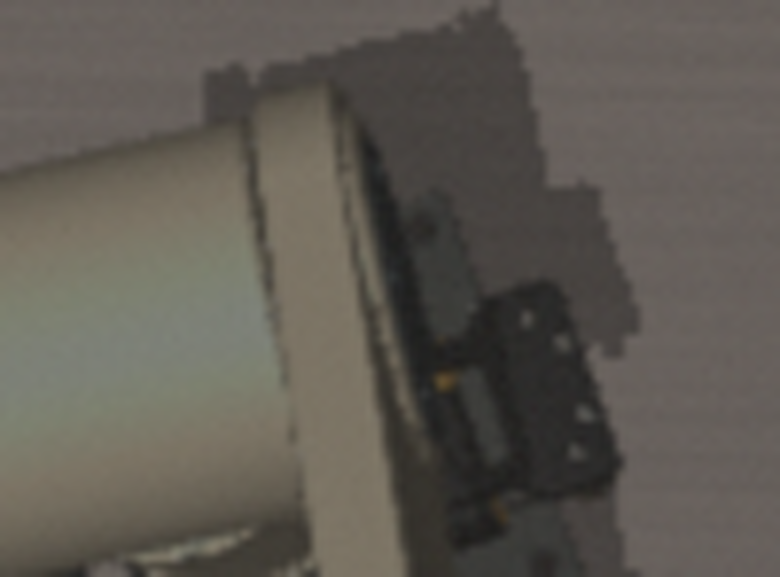

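```bash
python3 - <<'E'
from h import *
t=cv2.imread("pics/s5_raw.png");c=cv2.resize(t[122:146,230:262],None,fx=24,fy=24,interpolation=cv2.INTER_LANCZOS4)
c=cv2.convertScaleAbs(c,alpha=1.5,beta=-20)
p=np.array([.5623,.1434,.2102])
yaw=np.radians(21.3);n=np.array([np.cos(yaw),np.sin(yaw),0]);j=np.array([-np.sin(yaw),np.cos(yaw),0]);up=np.array([0,0,1.])
for th,col in((0,(0,0,255)),(30,(0,255,0))):
    a=np.radians(th);X=n*np.cos(a)+up*np.sin(a);Zc=-n*np.sin(a)+up*np.cos(a)
    ctr=p+up*.0056-.0024*Zc
    for s in(-1,1):
        pts=[proj("side",ctr+s*.008*Zc+.025*(np.cos(f)*X+np.sin(f)*j)) for f in np.linspace(0,6.283,60)]
        pts=np.array([((u-230+.5)*24,(v-122+.5)*24) for u,v in pts]).astype(int)
        cv2.polylines(c,[pts],True,col,1)
cv2.imwrite("pics/s5z.png",c)
E
```

```text
(no output)
```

View pics/s5z.png

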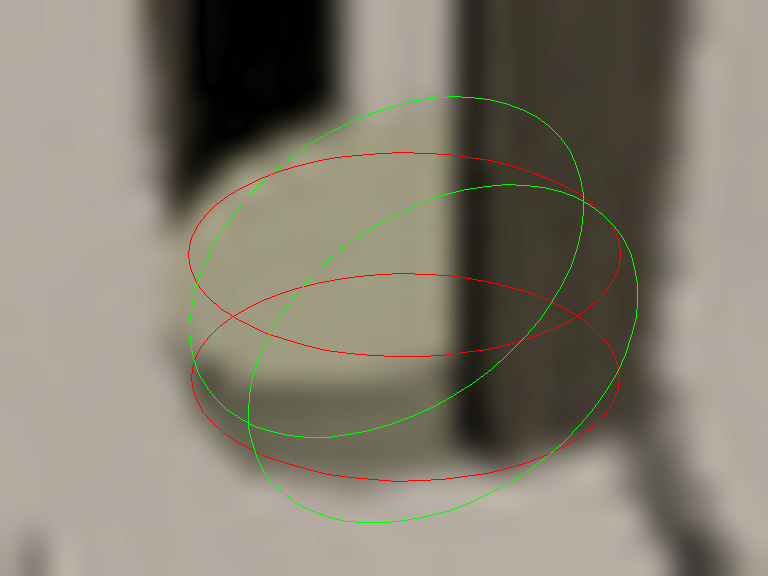

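```bash
python3 - <<'E'
from h import *
p=np.array([.5623,.1434,.2102]);yaw=np.radians(21.3);n=np.array([np.cos(yaw),np.sin(yaw),0]);j=np.array([-np.sin(yaw),np.cos(yaw),0])
for k in(.0246,.0426):
  for s in(-.01,.01):
    u,v=proj("side",p-j*k+n*s);print(k,s,(u-229.5)*24,(v-121.5)*24)
E
```

```text
0.0246 -0.01 459.8347828067883 447.5584309006242
0.0246 0.01 600.1425146848512 397.6884747890397
0.0426 -0.01 553.5826637730379 511.10776274094974
0.0426 0.01 694.6309977682263 460.01125885510214
```

move_arm(
  series=[
    [[0.062,0.023,-0.101,0],[0.062,0.023,-0.101,0],[0.061,0.024,-0.102,0],[0.017,0.0065,-0.031,0],[0.017,0.0065,-0.031,0],[0,0,0,0],[0,0,0,0]],
  ],
)

```text
clock: 8.7
tool_pos: [0.5896, 0.1531, 0.1674]
orientation: [-0.184, 0.983, -0.0, -0.0]
force: [0.2, -0.3, -0.9]
opening: 0.0493
```

```bash
python3 snap.py side s6 215 105 315 180;python3 snap.py top t6 165 115 265 189
```

```text
7.733333333333333 [0.58963356 0.15316917 0.16779604] [-0.81976029  0.12673288  0.16264724] 8.75 0.04920390666642668
7.8 [0.5897154  0.15322851 0.16808487] [-0.46975105 -0.63583263 -0.58384959] 8.8 0.04903133957017961
```

View pics/s6.png

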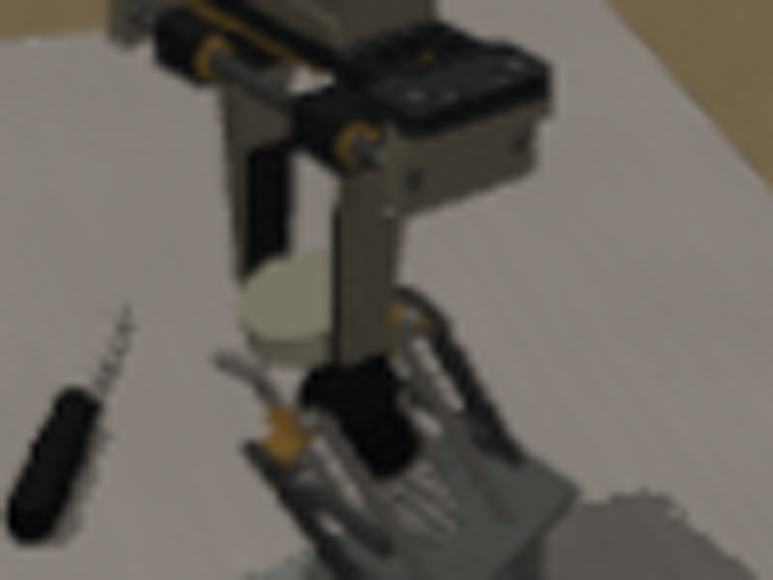

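View pics/t6.png

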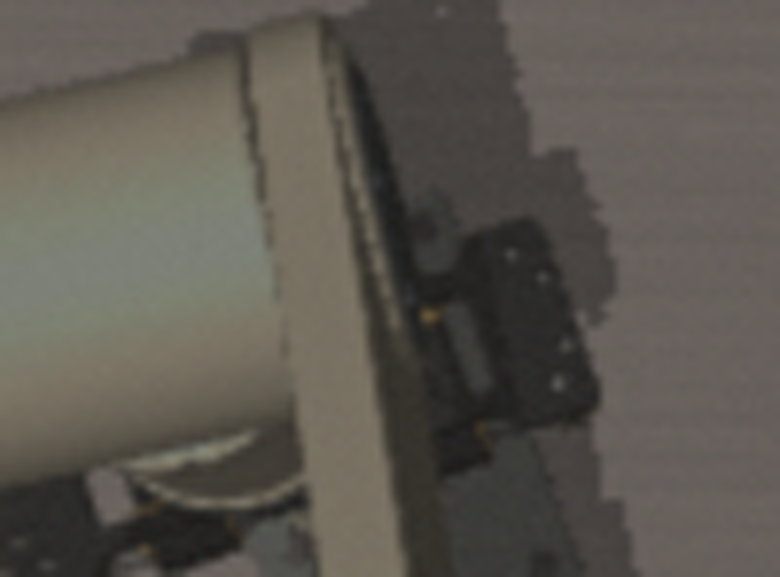

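move_arm(
  series=[
    [[0.017,0.0065,-0.031,0],[0.017,0.0065,-0.031,0],[0.017,0.0065,-0.031,0],[0.017,0.0065,-0.031,0],[0,0,0,0]],
  ],
)

```text
clock: 9.22
tool_pos: [0.5977, 0.1564, 0.1518]
orientation: [-0.184, 0.983, -0.0, -0.001]
force: [-0.1, -0.6, 0.1]
opening: 0.0488
```

move_arm(
  series=[
    [[0.012,0.0045,-0.02,0],[0.012,0.0045,-0.02,0],[0,0,0,0],[0,0,0,0]],
  ],
)

```text
clock: 9.55
tool_pos: [0.6, 0.157, 0.1473]
orientation: [-0.184, 0.983, -0.0, -0.001]
force: [-2.4, -3.5, -3.5]
opening: 0.0491
```

```bash
python3 snap.py side s7 225 115 305 175
```

```text
9.666666666666666 [0.60002316 0.1570092  0.14744069] [-2.0519836  -3.38430721 -2.84220701] 9.6 0.04898476953102156
```

View pics/s7.png

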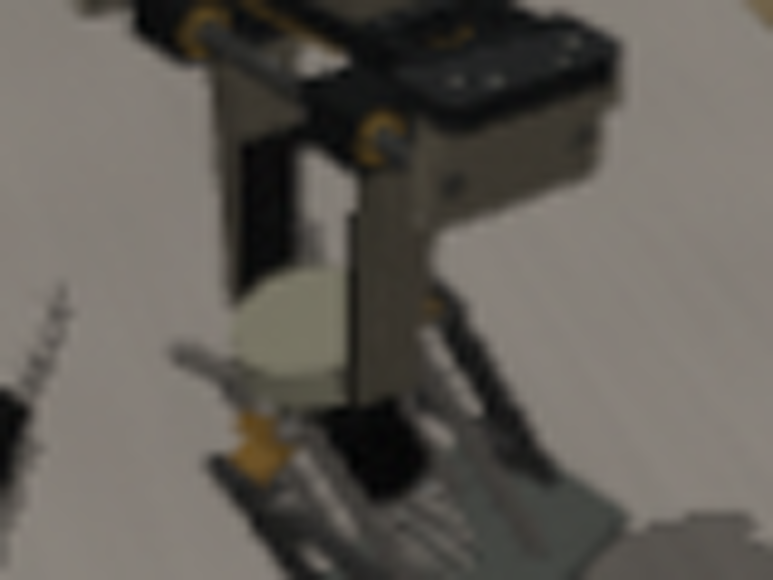

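move_arm(
  series=[
    [[0.003,-0.007,0,0],[0,0,0,0],[0,0,0,0],[0,0,0,0],[0,0,0,0]],
  ],
  hand=100,
)

```text
clock: 10.02
tool_pos: [0.601, 0.1566, 0.1481]
orientation: [-0.184, 0.983, -0.0, 0.0]
force: [-2.3, -2.2, -1.6]
opening: 0.0555
```

```bash
python3 snap.py side s8 225 115 305 175
```

```text
9.666666666666666 [0.60100044 0.15655842 0.14810572] [-1.42231831 -3.45732374 -0.40739211] 10.0667 0.05599575208100771
```

View pics/s8.png

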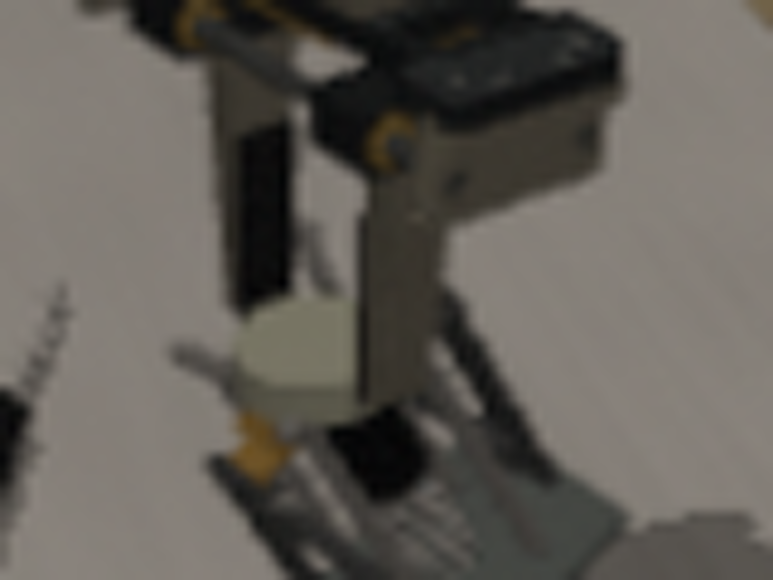

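move_arm(
  series=[
    [[-0.01,0,0.05,0],[-0.01,0,0.15,0],[0,0,0.3,0],[0,0,0.3,0],[0,0,0,0],[0,0,0,0]],
  ],
)

```text
clock: 10.57
tool_pos: [0.6007, 0.1576, 0.2475]
orientation: [-0.184, 0.983, 0.001, 0.004]
force: [-0.5, -0.8, -0.5]
opening: 0.056
```

```bash
python3 snap.py side s9 225 115 305 175;python3 snap.py top t9 175 125 265 192
```

```text
9.666666666666666 [0.59946609 0.15720723 0.24539699] [-0.74421957  0.19048965 -0.91429771] 10.6167 0.055680616549976386
8.656716417910447 [0.59864145 0.15692103 0.24405292] [ 1.15874967 -0.71939968  0.31464773] 10.6667 0.05592975569655739
```

View pics/s9.png

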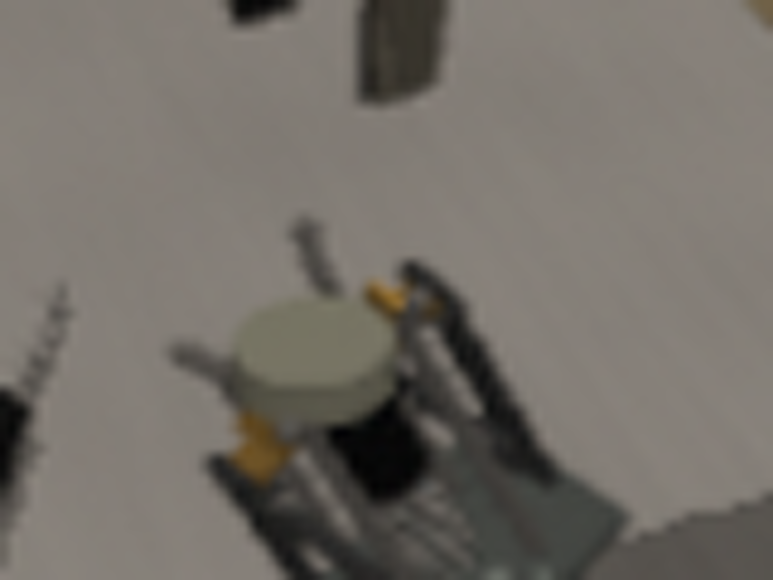

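View pics/t9.png

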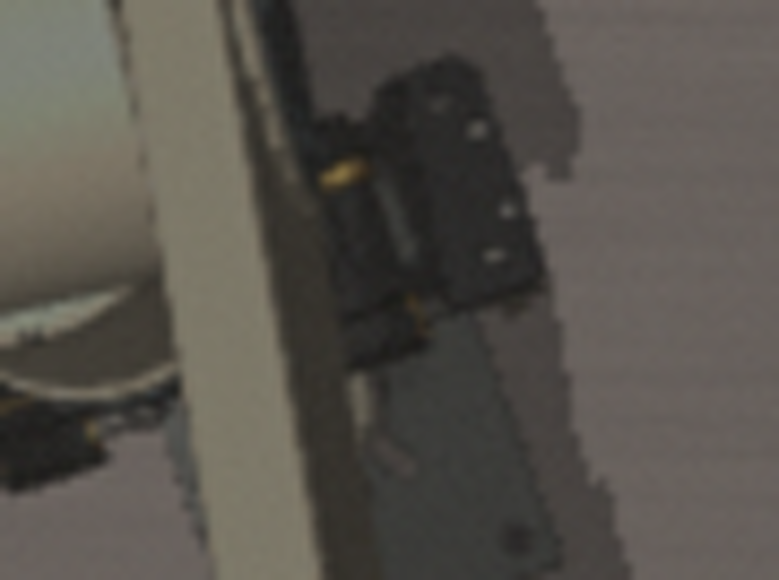

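```bash
cat >> h.py <<'E'
M=np.array([.608,.1605,.134]);yaw=np.radians(21.3);N=np.array([np.cos(yaw),np.sin(yaw),0]);J=np.array([-np.sin(yaw),np.cos(yaw),0]);UP=np.array([0,0,1.])
XC=.866*N+.5*UP;ZC=-.5*N+.866*UP
def col(p): d=np.asarray(p)-M;return np.array([d@XC,d@J,d@ZC])*1000
def onsym(n,u,v,y=0):
    o,d=ray(n,u,v);k=((M-o)@J+y)/(d@J);return o+k*d
E
python3 - <<'E'
from h import *
np.set_printoptions(precision=4,suppress=True)
im=cv2.imread("pics/s9_raw.png");hs=cv2.cvtColor(im,cv2.COLOR_BGR2HSV)
for name,z in(("face ctr",(315,342)),("near L",(233,345)),("right",(396,345)),("near catch",(262,445)),("far catch",(388,295)),("follower ctr",(375,440))):
    u=225+(z[0]+.5)/9.667-.5;v=115+(z[1]+.5)/9.667-.5
    p=onsym("side",u,v);print(name,p,col(p))
print(im[145:152,252:262].mean((0,1)))
E
```

```text
face ctr [0.5982 0.1567 0.151 ] [-0.6143 -0.     19.9551]
near L [0.5694 0.1454 0.1607] [-22.5561  -0.      43.8402]
right [0.6279 0.1683 0.1388] [20.9364  0.     -6.5364]
near catch [0.5796 0.1494 0.1213] [-32.7234   0.       4.2059]
far catch [0.6244 0.1669 0.1579] [27.1827 -0.     11.9497]
follower ctr [0.6212 0.1656 0.1066] [ -1.4915  -0.     -30.8111]
[100.2571 115.8143 118.9   ]
```

move_arm(
  series=[
    [[-0.03,-0.01,0,0],[-0.03,-0.01,0,0],[-0.037,-0.013,0,0],[0,0,0,0],[0,0,0,0],[0,0,-0.2,0],[0,0,-0.2,0],[0,0,-0.15,0],[0,0,-0.1,0],[0,0,0,0]],
  ],
  hand=255,
)

```text
clock: 11.5
tool_pos: [0.5855, 0.1523, 0.1633]
orientation: [-0.184, 0.983, -0.0, -0.002]
force: [-0.4, -0.4, 0.8]
opening: 0.0004
```

move_arm(
  series=[
    [[0,0,-0.03,0],[0,0,-0.03,0],[0,0,-0.03,0],[0,0,0,0]],
  ],
)

```text
clock: 11.83
tool_pos: [0.5871, 0.1527, 0.1553]
orientation: [-0.184, 0.983, 0.0, 0.0]
force: [-0.3, 0.0, 0.3]
opening: 0.0004
```

```bash
python3 snap.py side s10 225 115 305 175
```

```text
9.666666666666666 [0.58713495 0.1526926  0.15549316] [-0.85046137 -0.33512467 -0.0113004 ] 11.8833 0.0008121796522846566
```

View pics/s10.png

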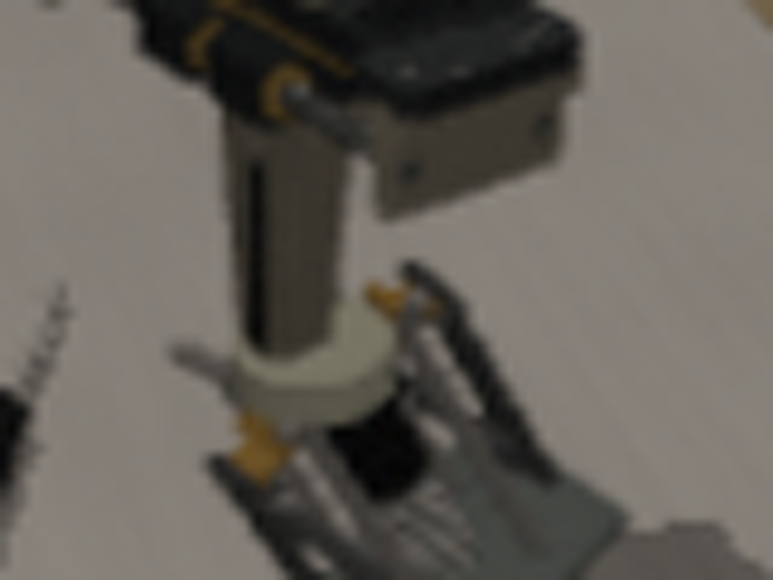

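move_arm(
  series=[
    [[0,0,-0.02,0],[0,0,-0.02,0],[0,0,-0.02,0],[0,0,0,0],[0,0,0,0]],
  ],
)

```text
clock: 12.3
tool_pos: [0.5881, 0.153, 0.1494]
orientation: [-0.184, 0.983, 0.0, 0.001]
force: [-1.5, -0.2, 8.8]
opening: 0.0003
```

```bash
python3 snap.py side s11 225 115 305 175
```

```text
9.666666666666666 [0.58806302 0.15300367 0.14942859] [-1.67370764  0.16954219  8.98744963] 12.35 0.00011128134655477605
```

View pics/s11.png

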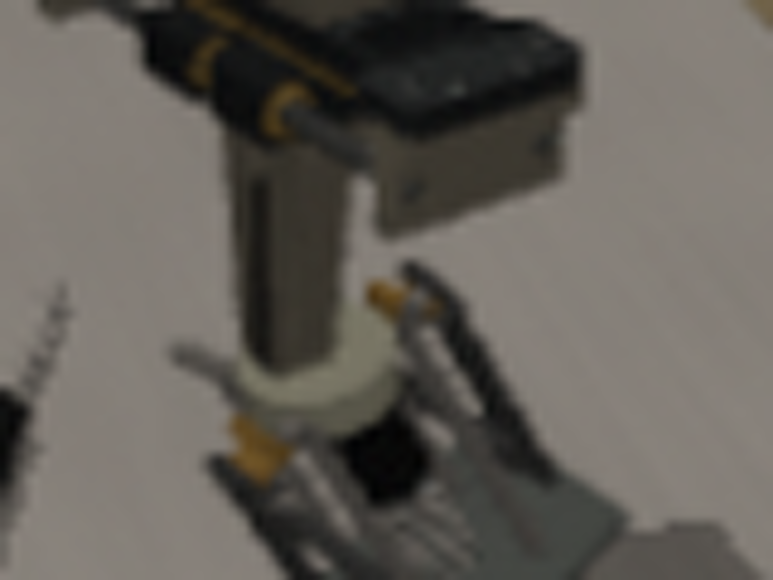

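move_arm(
  series=[
    [[0.016,0.006,0.0,0],[0.016,0.006,-0.015,0],[0.017,0.007,-0.025,0],[0.017,0.007,-0.025,0],[0,0,0,0]],
  ],
)

```text
clock: 12.77
tool_pos: [0.5949, 0.1557, 0.1405]
orientation: [-0.184, 0.983, -0.0, -0.0]
force: [-3.2, -0.9, 5.5]
opening: 0.0003
```

```bash
python3 snap.py side s12 225 115 305 175
```

```text
9.666666666666666 [0.59484444 0.15568265 0.14056569] [-1.66204563 -0.75109534  5.26337287] 12.8167 0.0006018222953821698
```

View pics/s12.png

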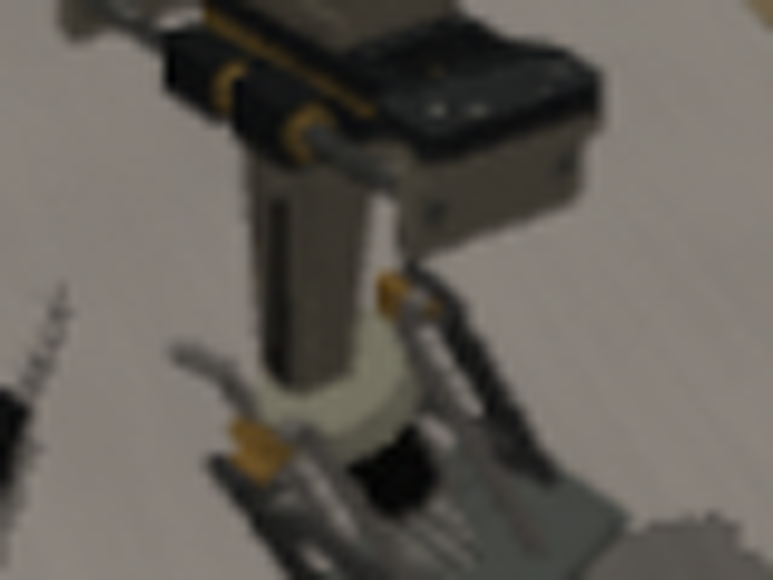

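move_arm(
  series=[
    [[0.012,0.0045,-0.022,0],[0.012,0.0045,-0.022,0],[0.012,0.0045,-0.022,0],[0.012,0.0045,-0.022,0],[0,0,0,0],[0,0,0,0]],
  ],
)

```text
clock: 13.32
tool_pos: [0.6005, 0.1579, 0.1301]
orientation: [-0.184, 0.983, -0.0, -0.0]
force: [-3.8, -1.9, 6.2]
opening: 0.0008
```

```bash
python3 snap.py side s13 225 115 305 175
```

```text
9.666666666666666 [0.60044418 0.15786244 0.13016524] [-2.72735149 -1.64645935  7.03289599] 13.3667 0.00017637212594378415
```

View pics/s13.png

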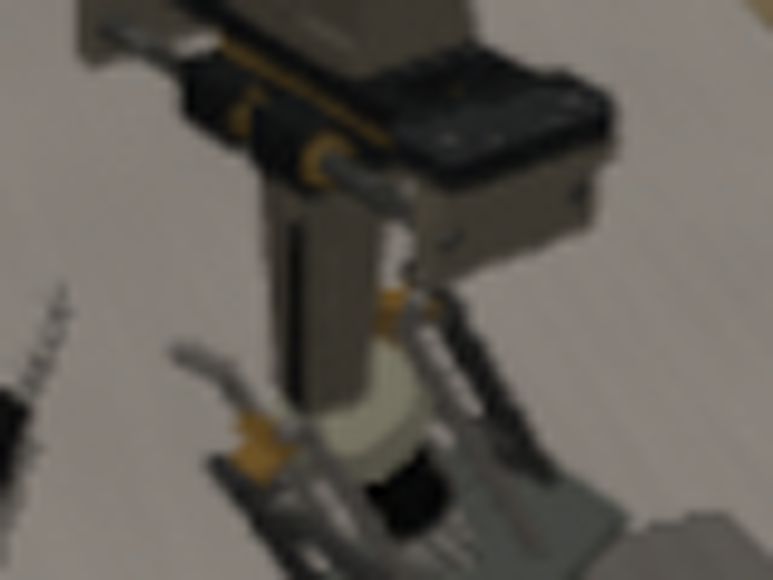

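move_arm(
  series=[
    [[0.006,0.002,-0.011,0],[0,0,0,0],[0,0,0,0],[-0.03,-0.012,0.06,0],[-0.07,-0.027,0.13,0],[-0.1,-0.04,0.25,0],[-0.1,-0.04,0.25,0],[-0.1,-0.2,0.2,0],[0,-0.3,0,0],[0,-0.3,0,0],[0,0,0,0]],
  ],
)

```text
clock: 14.28
tool_pos: [0.5533, 0.0434, 0.236]
orientation: [-0.183, 0.983, -0.001, 0.001]
force: [-0.5, -0.1, -0.8]
opening: 0.0008
```

```bash
python3 snap.py side s14 225 115 305 175; python3 snap.py top t14 175 125 265 192
```

```text
9.666666666666666 [0.55337119 0.04555113 0.23562964] [-0.43727308  0.9328317   0.32995082] 14.3333 0.000750470678988216
8.656716417910447 [0.55341936 0.04704458 0.23536876] [-0.28662779  0.3384822   0.4970095 ] 14.3833 0.0005459216596974205
```

View pics/s14.png

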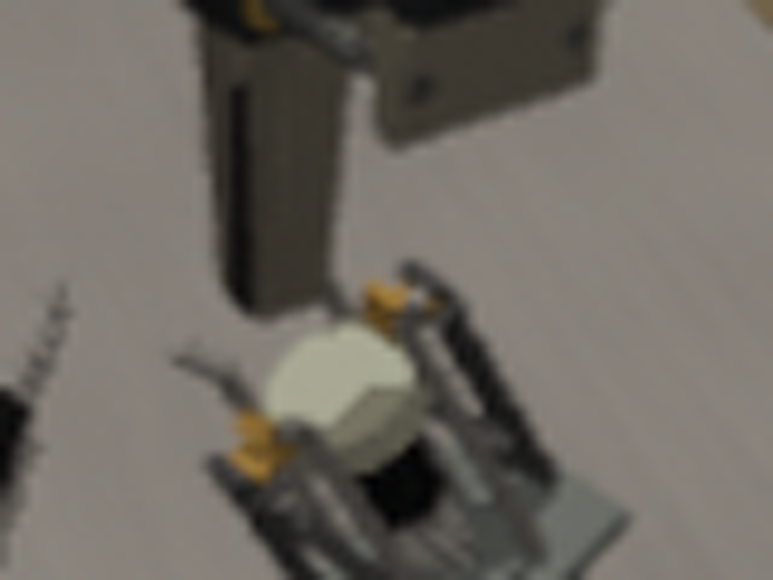

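View pics/t14.png

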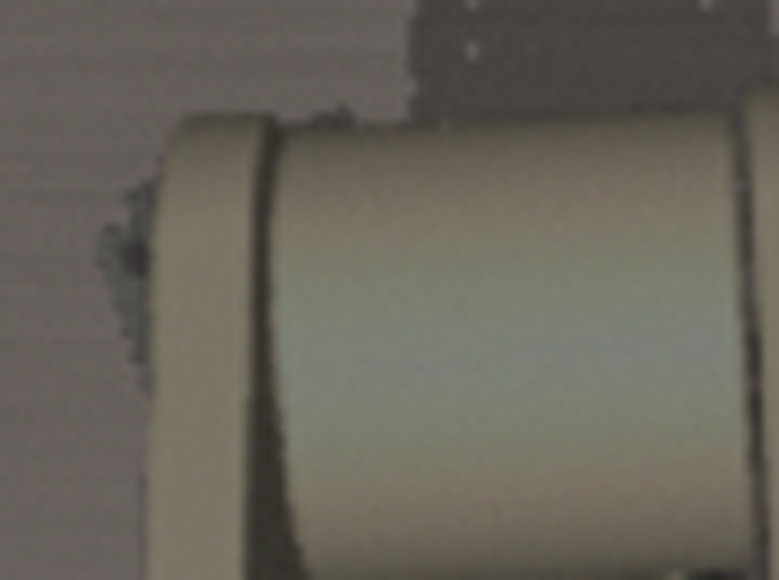

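move_arm(
  series=[
    [[-0.08,-0.256,-0.05,0],[-0.08,-0.256,-0.1,0],[-0.08,-0.256,-0.1,0],[-0.08,-0.256,-0.1,0],[-0.08,-0.256,-0.1,0],[-0.08,-0.256,-0.1,0],[-0.08,-0.256,-0.1,0],[-0.08,-0.256,-0.1,0],[-0.08,-0.256,-0.1,0],[-0.08,-0.256,-0.1,0],[0,0,0,0]],
  ],
  hand=65,
)

```text
clock: 15.3
tool_pos: [0.4558, -0.2618, 0.1189]
orientation: [-0.183, 0.983, 0.0, -0.001]
force: [0.5, 0.7, 0.0]
opening: 0.0681
```

```bash
python3 snap.py side s15 190 230 310 320; python3 snap.py top t15 175 125 265 192
```

```text
6.444444444444445 [ 0.45664047 -0.26010469  0.11967384] [ 0.89305347 -0.12497814  0.49678961] 15.35 0.06862814321640458
8.656716417910447 [ 0.45731718 -0.25910258  0.12035734] [ 0.48646655 -0.52571708 -0.76865691] 15.4 0.06826629468263962
```

View pics/s15.png

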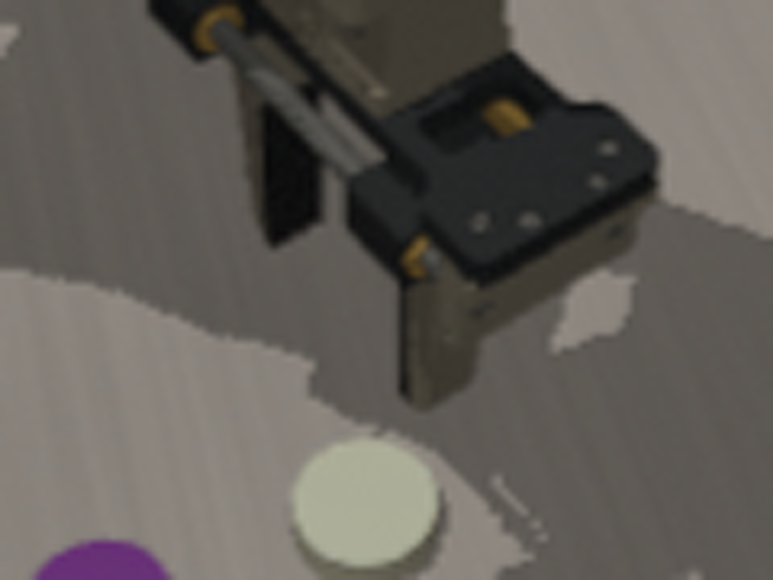

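View pics/t15.png

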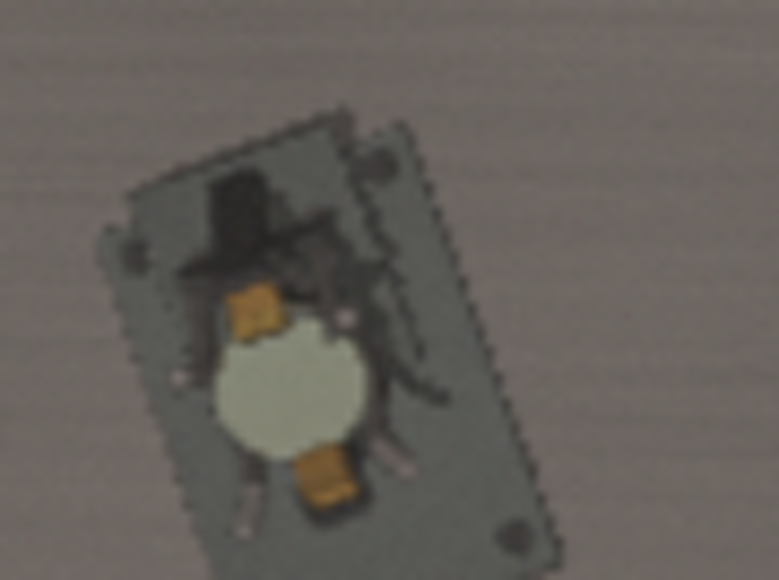

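move_arm(
  series=[
    [[0.003,0,-0.25,0],[0.003,0,-0.25,0],[0,0,-0.25,0],[0,0,-0.13,0],[0,0,-0.07,0],[0,0,0,0],[0,0,0,0]],
  ],
)

```text
clock: 15.98
tool_pos: [0.459, -0.2586, 0.0076]
orientation: [-0.185, 0.983, -0.0, 0.0]
force: [-0.6, -0.1, 0.6]
opening: 0.0686
```

```bash
python3 snap.py side s16 200 250 300 325
```

```text
7.733333333333333 [ 0.4592818  -0.2590256   0.00814443] [-0.22787322 -0.45985506 -0.12653744] 16.0333 0.06854667501607561
```

View pics/s16.png

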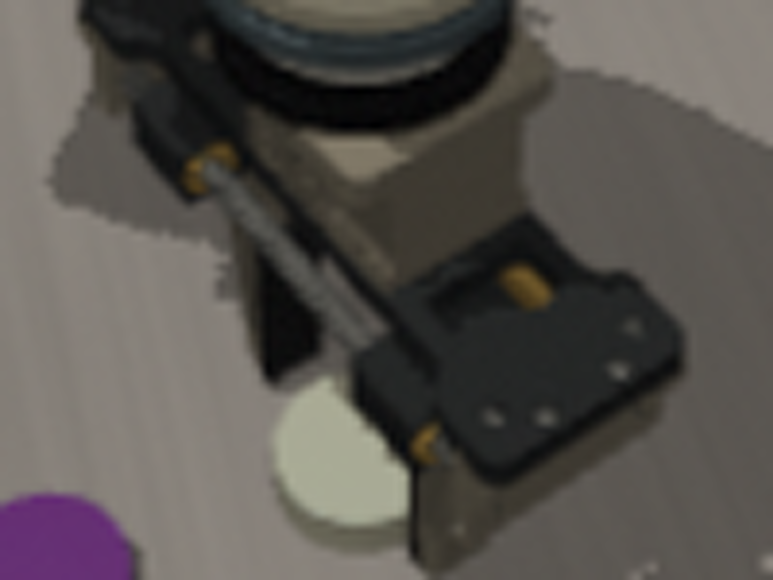

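move_arm(
  series=[
    [[-0.011,0,-0.02,0],[0,0,-0.01,0],[0,0,0,0]],
  ],
)

```text
clock: 16.28
tool_pos: [0.457, -0.2595, 0.0041]
orientation: [-0.184, 0.983, -0.0, 0.0]
force: [-0.2, 0.3, -0.7]
opening: 0.0686
```

move_arm(
  series=[
    [[0,0,0,0],[0,0,0,0],[0,0,0,0],[0,0,0,0],[0,0,0,0]],
  ],
  hand=255,
)

```text
clock: 16.7
tool_pos: [0.4569, -0.2595, 0.0037]
orientation: [-0.184, 0.983, -0.0, 0.0]
force: [-0.5, -0.2, 3.5]
opening: 0.0489
```

move_arm(
  series=[
    [[0,0,0.2,0],[0,0,0.3,0],[0,0,0.3,0],[0.07,0.2587,0.07,0],[0.07,0.2587,0.07,0],[0.07,0.2587,0.07,0],[0.07,0.2587,0.07,0],[0.07,0.2587,0.07,0],[0.07,0.2587,0.07,0],[0.07,0.2587,0.07,0],[0.07,0.2587,0.07,0],[0.07,0.2587,0.07,0],[0.07,0.2587,0.07,0],[0.07,0.2587,0.07,0],[0.07,0.2587,0.07,0],[0.07,0.2587,0.06,0],[0,0,0,0],[0,0,0,0]],
  ],
)

```text
clock: 18.2
tool_pos: [0.5661, 0.1456, 0.2075]
orientation: [-0.185, 0.983, -0.0, 0.0]
force: [-0.2, -0.4, -0.6]
opening: 0.0489
```

```bash
python3 snap.py side s17 205 90 325 180
```

```text
6.444444444444445 [0.56544761 0.14432174 0.20700416] [-0.21569387 -0.59713661 -0.94195656] 18.25 0.049295303475552756
```

View pics/s17.png

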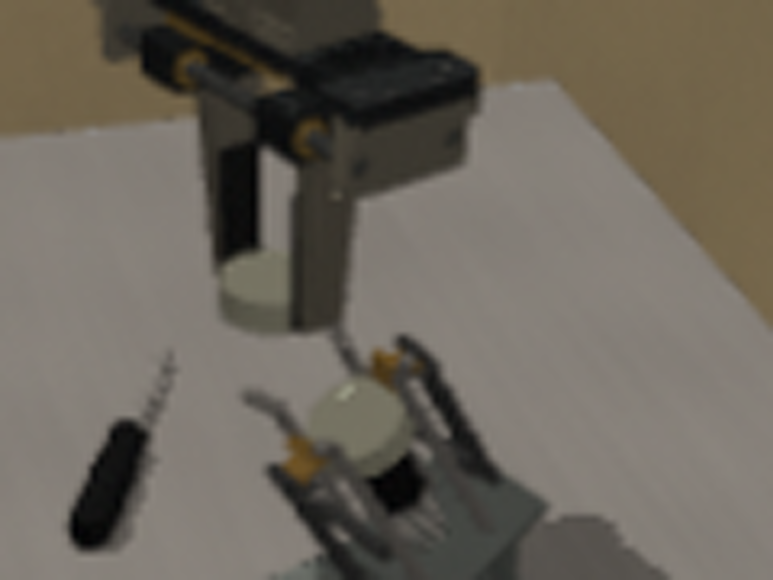

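move_arm(
  series=[
    [[0.039,0.0152,-0.0722,0],[0.039,0.0152,-0.0722,0],[0.039,0.0152,-0.0722,0],[0.039,0.0152,-0.0722,0],[0.0194,0.0076,-0.0361,0],[0.0194,0.0076,-0.0361,0],[0.0194,0.0076,-0.0361,0],[0.0194,0.0076,-0.0361,0],[0,0,0,0]],
  ],
)

```text
clock: 19.0
tool_pos: [0.594, 0.1553, 0.1547]
orientation: [-0.184, 0.983, -0.0, -0.0]
force: [0.5, 0.1, 0.2]
opening: 0.0492
```

move_arm(
  series=[
    [[0.0194,0.0076,-0.0361,0],[0.0098,0.0038,-0.018,0],[0,0,0,0],[0,0,0,0]],
  ],
)

```text
clock: 19.33
tool_pos: [0.597, 0.156, 0.1487]
orientation: [-0.184, 0.983, -0.0, -0.001]
force: [-1.2, -3.9, -2.5]
opening: 0.0494
```

```bash
python3 snap.py side s18 225 115 305 175
```

```text
9.666666666666666 [0.59699973 0.15607422 0.14868699] [-0.8354468  -3.33121184 -2.60877836] 19.3833 0.04922384120545422
```

View pics/s18.png

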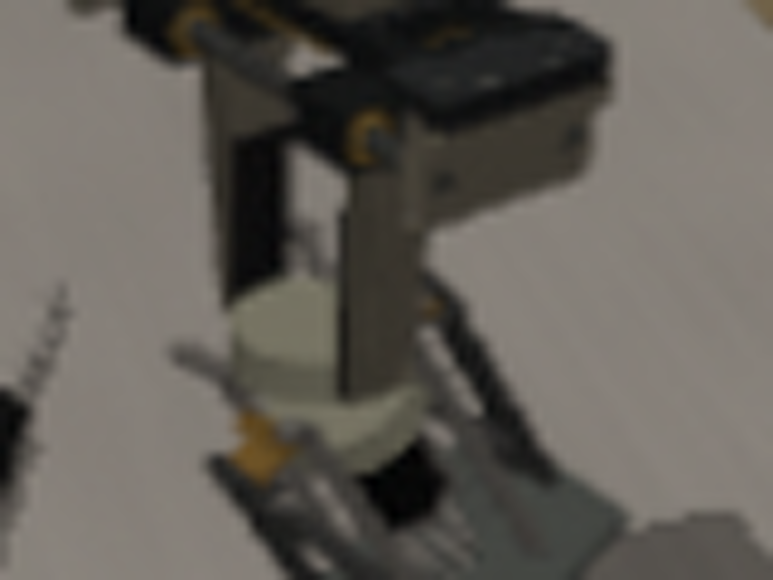

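move_arm(
  series=[
    [[0,-0.004,0,0],[0,0,0,0],[0,0,0,0],[0,0,0,0]],
  ],
  hand=100,
)

```text
clock: 19.72
tool_pos: [0.5979, 0.1565, 0.1495]
orientation: [-0.184, 0.983, 0.0, 0.001]
force: [-0.3, -0.9, -0.2]
opening: 0.0559
```

move_arm(
  series=[
    [[-0.01,0,0.05,0],[-0.01,0,0.15,0],[-0.01,0,0.3,0],[0,0,0.2,0],[0,0,0,0],[0,0,0,0]],
  ],
)

```text
clock: 20.22
tool_pos: [0.5949, 0.1565, 0.2351]
orientation: [-0.184, 0.983, 0.0, 0.002]
force: [-0.0, -0.3, 0.6]
opening: 0.0557
```

```bash
python3 snap.py side s19 225 115 305 175
```

```text
9.666666666666666 [0.59395351 0.15623072 0.23352336] [-0.46652981  0.32695447  0.30753588] 20.2667 0.05565021651151356
```

View pics/s19.png

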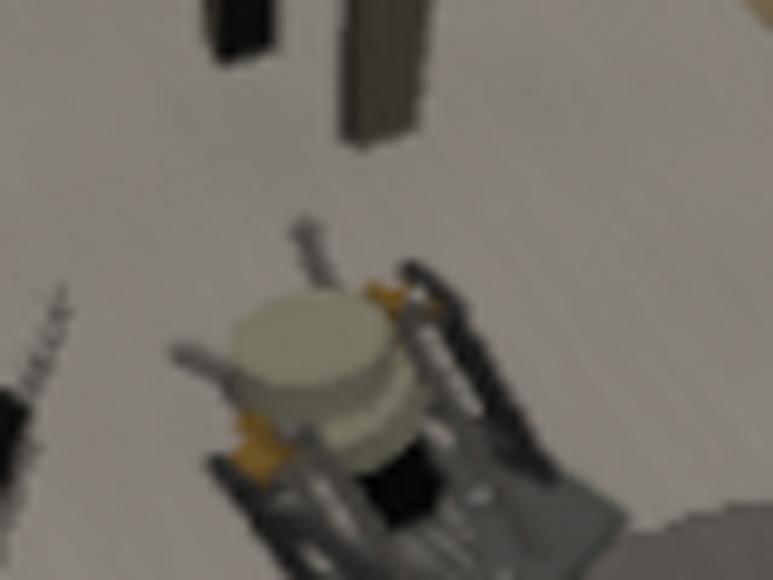

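move_arm(
  series=[
    [[-0.03,-0.015,0,0],[-0.034,-0.015,0,0],[0,0,0,0],[0,0,0,0],[0,0,0,0],[0,0,-0.2,0],[0,0,-0.2,0],[0,0,-0.12,0],[0,0,-0.08,0],[0,0,-0.03,0],[0,0,0,0]],
  ],
  hand=255,
)

```text
clock: 21.18
tool_pos: [0.586, 0.1525, 0.1568]
orientation: [-0.184, 0.983, -0.0, -0.001]
force: [-0.1, -0.5, 0.3]
opening: 0.0005
```

move_arm(
  series=[
    [[0,0,-0.025,0],[0,0,-0.025,0],[0,0,-0.015,0],[0,0,0,0],[0,0,0,0]],
  ],
)

```text
clock: 21.6
tool_pos: [0.5877, 0.1529, 0.1522]
orientation: [-0.184, 0.983, 0.0, 0.002]
force: [-2.4, -0.2, 13.0]
opening: 0.0005
```

```bash
python3 snap.py side s20 225 115 305 175
```

```text
9.666666666666666 [0.58770693 0.15293863 0.15223474] [-3.59212544e+00  5.78921504e-03  1.23720358e+01] 21.65 0.00042392561765207935
```

View pics/s20.png

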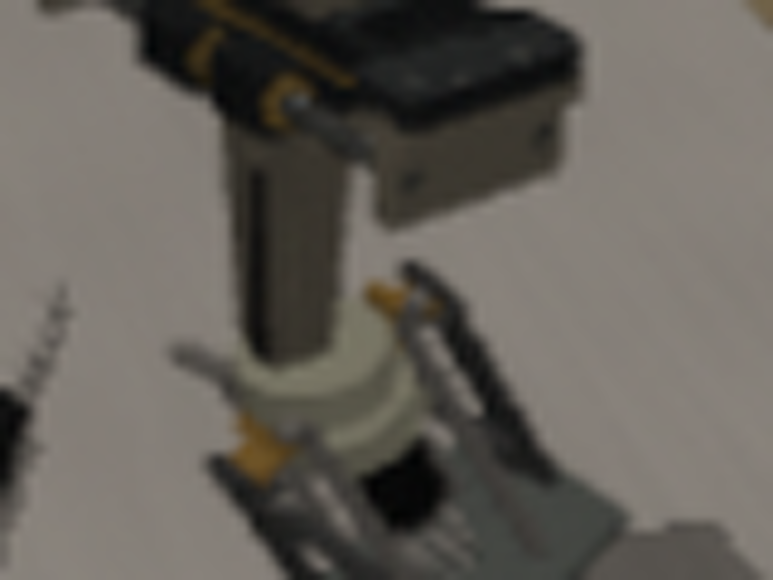

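move_arm(
  series=[
    [[0,0,-0.02,0],[0,0,-0.02,0],[0,0,0,0]],
  ],
)

```text
clock: 21.9
tool_pos: [0.5901, 0.1537, 0.1491]
orientation: [-0.184, 0.983, 0.001, 0.005]
force: [0.5, 0.9, 19.1]
opening: 0.0005
```

```bash
python3 snap.py side s21 225 115 305 175
```

```text
9.666666666666666 [0.59007124 0.15372026 0.14916653] [ 0.44409333  1.30261373 19.44182269] 21.95 0.00021494204710248218
```

View pics/s21.png

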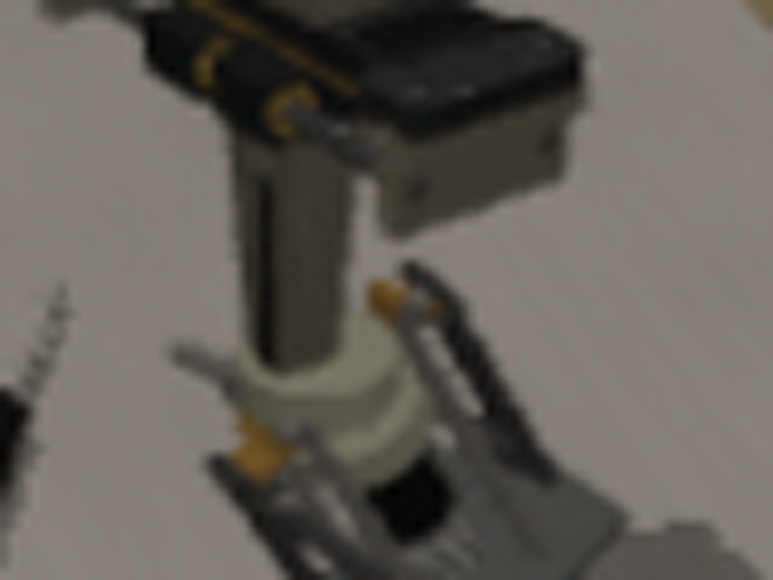

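move_arm(
  series=[
    [[0,0,0.04,0],[-0.03,-0.012,0.02,0],[-0.03,-0.012,0,0],[0,0,-0.03,0],[0,0,-0.03,0],[0,0,-0.02,0],[0,0,0,0]],
  ],
)

```text
clock: 22.53
tool_pos: [0.5798, 0.1498, 0.143]
orientation: [-0.184, 0.983, 0.0, 0.001]
force: [0.4, -0.4, 3.7]
opening: 0.0007
```

```bash
python3 snap.py side s22 225 115 305 175
```

```text
9.666666666666666 [0.57964204 0.14972691 0.14275531] [1.56094425 0.10194318 4.4254484 ] 22.5833 2.1887404460371772e-05
```

View pics/s22.png

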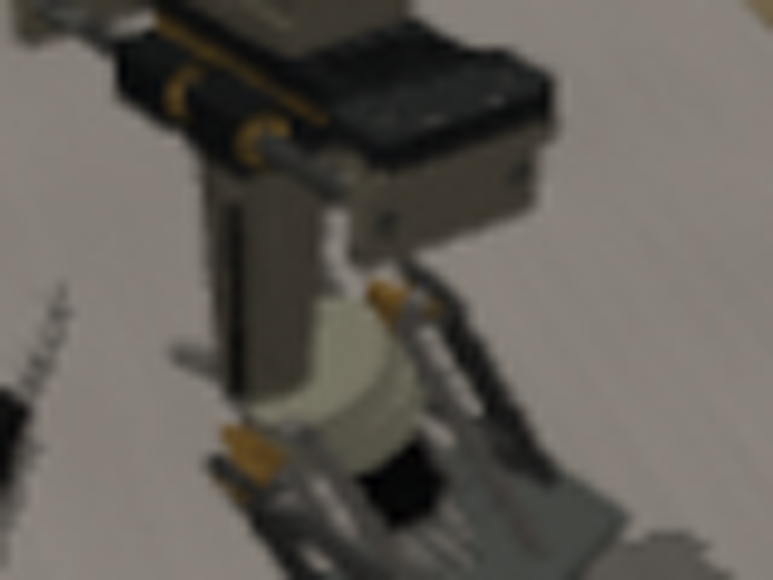

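move_arm(
  series=[
    [[0,0,0.075,0],[0.047,0.018,0,0],[0.047,0.018,0,0],[0,0,0,0],[0.012,0.0046,-0.022,0],[0.012,0.0046,-0.022,0],[0.012,0.0046,-0.022,0],[0.012,0.0046,-0.022,0],[0,0,0,0]],
  ],
)

```text
clock: 23.33
tool_pos: [0.5965, 0.1563, 0.1413]
orientation: [-0.184, 0.983, 0.0, 0.0]
force: [-1.9, -0.5, 9.4]
opening: 0.0004
```

```bash
python3 snap.py side s23 225 115 305 175
```

```text
9.666666666666666 [0.59643092 0.1562962  0.14134282] [-1.08921542 -0.2997499   7.64398974] 23.3833 0.0003738971976864229
```

View pics/s23.png

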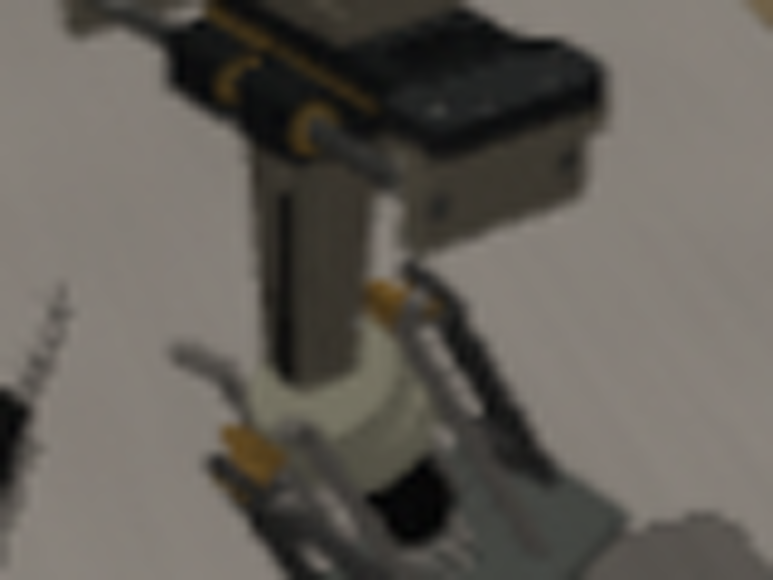

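move_arm(
  series=[
    [[0.012,0.0045,-0.022,0],[0.012,0.0045,-0.022,0],[0.012,0.0045,-0.022,0],[0.012,0.0045,-0.022,0],[0.006,0.002,-0.011,0],[0,0,0,0],[0,0,0,0]],
  ],
)

```text
clock: 23.97
tool_pos: [0.6027, 0.1587, 0.1297]
orientation: [-0.184, 0.983, 0.0, 0.0]
force: [-4.3, -0.3, 10.6]
opening: 0.0007
```

```bash
python3 snap.py side s24 225 115 305 175
```

```text
9.666666666666666 [0.60264375 0.15871972 0.1296831 ] [-3.47445679 -0.01603312 10.80895865] 24.0167 0.00034734694040146417
```

View pics/s24.png

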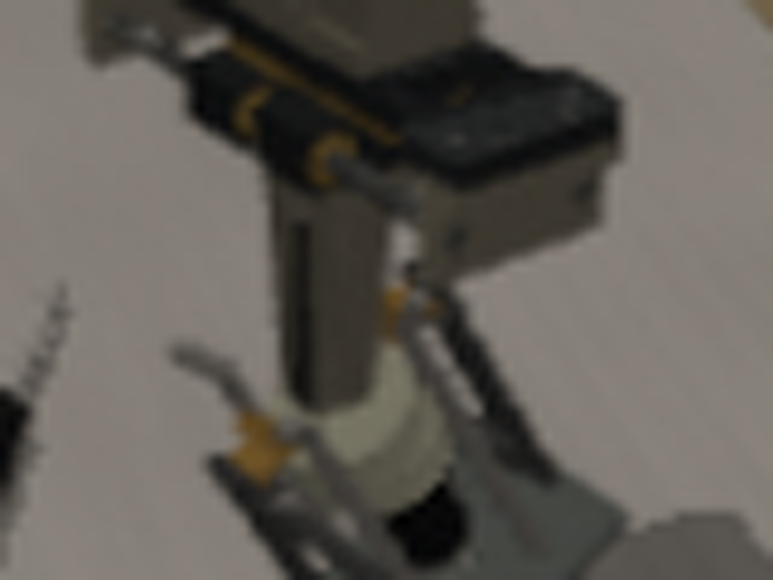

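move_arm(
  series=[
    [[0.006,0.002,-0.012,0],[0,0,0,0],[0,0,0,0],[-0.03,-0.012,0.06,0],[-0.07,-0.027,0.13,0],[-0.1,-0.04,0.25,0],[-0.1,-0.04,0.25,0],[-0.1,-0.2,0.2,0],[0,-0.3,0,0],[0,-0.3,0,0],[-0.1,-0.3,0,0],[-0.1,-0.3,0,0],[-0.1,-0.3,0,0],[-0.1,-0.3,0,0],[0,0,0,0],[0,0,0,0]],
  ],
)

```text
clock: 25.35
tool_pos: [0.5065, -0.097, 0.2341]
orientation: [-0.182, 0.983, 0.0, -0.0]
force: [-0.6, 0.3, -0.7]
opening: -0.0002
```

```bash
python3 snap.py side s25 225 115 305 175; python3 snap.py top t25 175 125 265 192; python3 - <<'E'
import cv2
cv2.imwrite("pics/t25f.png",cv2.imread("pics/t25_raw.png"))
E
```

```text
9.666666666666666 [ 0.50704913 -0.09583422  0.2341683 ] [ 0.84617691 -0.28708544 -0.44456418] 25.4 0.0005887284695344585
8.656716417910447 [ 0.50735486 -0.09509892  0.23418323] [ 0.59122432  0.04646569 -0.94537423] 25.45 0.0004402064389925041
```

View pics/s25.png

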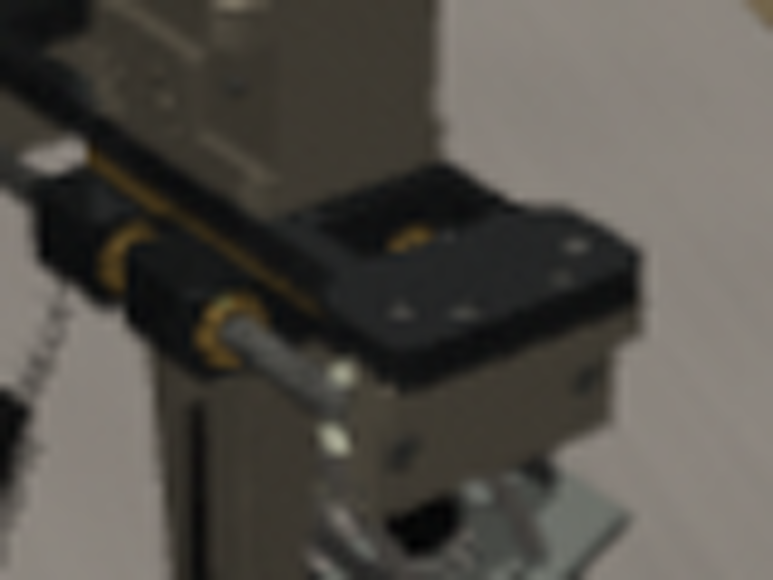

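View pics/t25.png

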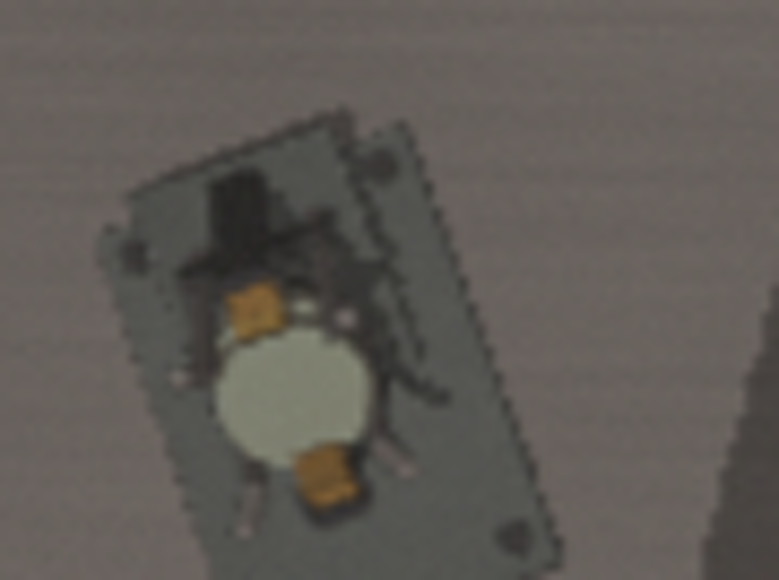

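View pics/t25f.png

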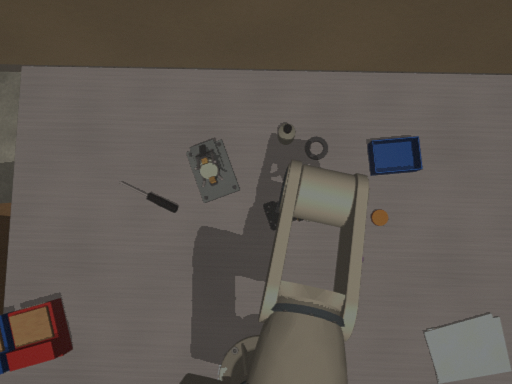

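move_arm(
  series=[
    [[-0.1,-0.3,0,0],[-0.1,-0.3,0,0],[-0.1,-0.3,0,0],[0,-0.3,0,0],[0,-0.3,0,0],[0,0,0,0]],
  ],
)

```text
clock: 25.95
tool_pos: [0.4724, -0.2794, 0.2344]
orientation: [-0.184, 0.983, -0.001, 0.0]
force: [0.2, 0.1, -0.5]
opening: 0.0005
```

```bash
python3 snap.py side s26 230 130 290 175; python3 snap.py top t26 190 145 235 179
```

```text
12.88888888888889 [ 0.47202706 -0.2768264   0.23402561] [-0.70313319 -0.00256402  0.31507711] 26.0 0.0006025344792024844
17.058823529411764 [ 0.47182118 -0.27517352  0.23388565] [-0.43644861 -0.25159564 -0.07493258] 26.05 0.00019114870521810695
```

View pics/s26.png

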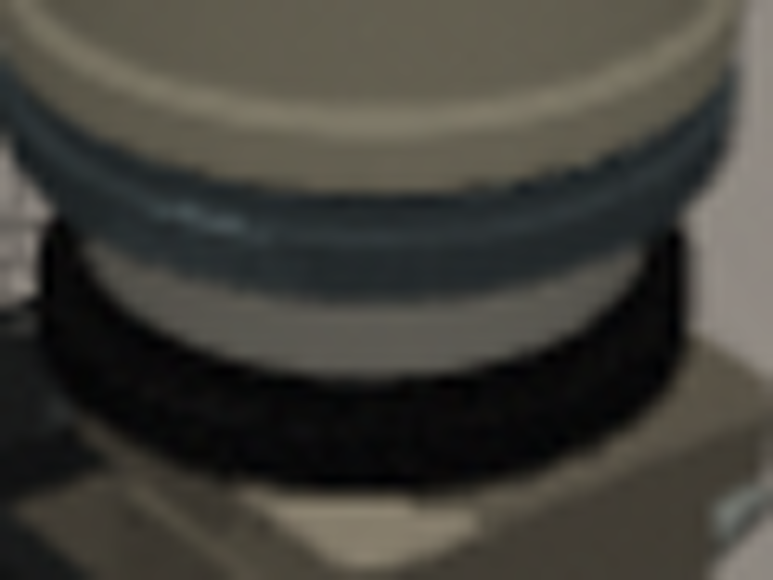

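View pics/t26.png

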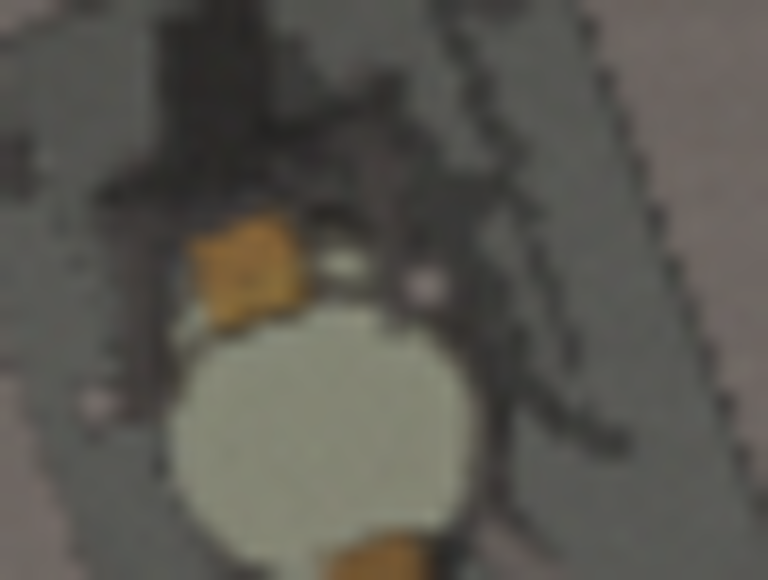

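move_arm(
  series=[
    [[-0.15,0.234,0,0],[-0.15,0.234,0,0],[-0.15,0.234,0,0],[-0.15,0.234,0,0],[-0.15,0.234,0,0],[-0.15,0.234,0,0],[-0.15,0.234,0,0],[-0.15,0.234,0,0],[0,0,0,0]],
  ],
)

```text
clock: 26.8
tool_pos: [0.3234, -0.046, 0.2337]
orientation: [-0.186, 0.983, 0.001, -0.001]
force: [-0.2, 0.1, -0.1]
opening: 0.0003
```

```bash
python3 snap.py side s27 230 130 290 175; python3 snap.py top t27 175 125 265 192; python3 -c "
import cv2
t=cv2.imread('pics/s14_raw.png');cv2.imwrite('pics/s14z.png',cv2.resize(t[130:175,230:290],None,fx=12.89,fy=12.89,interpolation=cv2.INTER_CUBIC))"
```

```text
12.88888888888889 [ 0.32551187 -0.04768156  0.23416551] [ 0.99060295  0.07272861 -0.56531218] 26.85 0.00035841641134386746
8.656716417910447 [ 0.3268986  -0.04890602  0.23449497] [ 0.03370298 -0.35082897 -0.00935474] 26.9 0.00045576282319199554
```

View pics/s27.png

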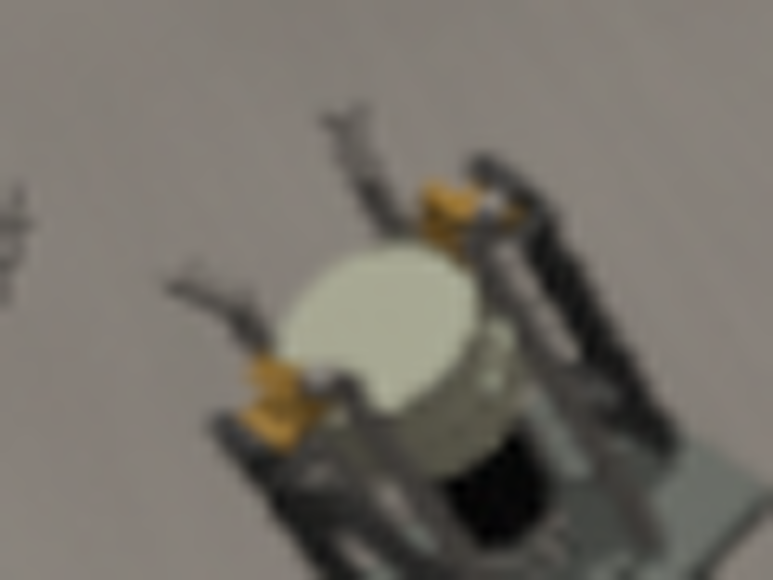

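View pics/s14z.png

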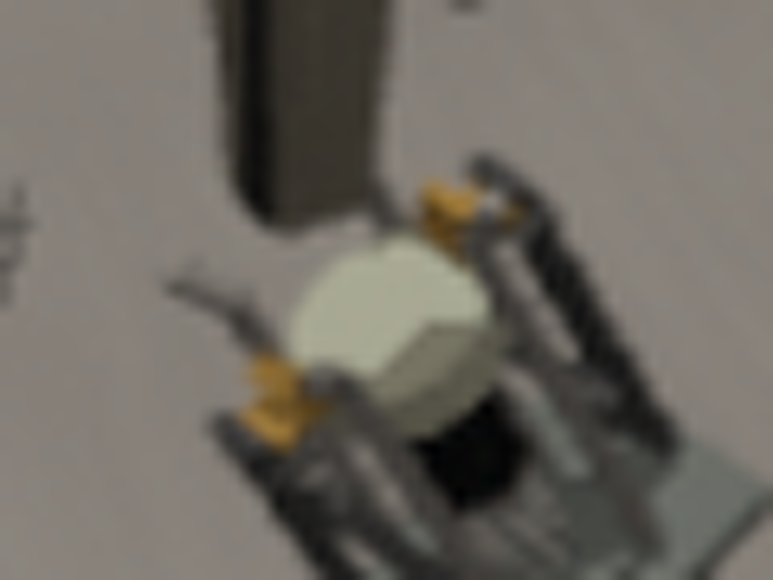

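```bash
python3 - <<'E'
from h import *
for n,fs,roi in(("side",["side0","s14_raw","s27_raw","s22_raw"],(225,130,302,175)),("top",["top0","t15_raw","t25_raw","t27_raw"],(190,145,235,195))):
    for f in fs:
        im=cv2.imread(f"pics/{f}.png")[roi[1]:roi[3],roi[0]:roi[2]];h=cv2.cvtColor(im,cv2.COLOR_BGR2HSV)
        m=((h[...,0]>8)&(h[...,0]<28)&(h[...,1]>110)&(h[...,2]>60)).astype(np.uint8)
        k,l,st,c=cv2.connectedComponentsWithStats(m)
        print(f,[(int(st[i,4]),(c[i]+roi[:2]).round(2).tolist()) for i in range(1,k) if st[i,4]>5])
        w=((h[...,2]>105)&(h[...,0]>25)&(h[...,0]<60)&(h[...,1]<50)).astype(np.uint8)
        k,l,st,c=cv2.connectedComponentsWithStats(w)
        print("   white",[(int(st[i,4]),(c[i]+roi[:2]).round(2).tolist(),st[i,:4].tolist()) for i in range(1,k) if st[i,4]>30])
E
```

```text
side0 [(17, [264.24, 146.53]), (28, [251.43, 160.89])]
   white []
s14_raw [(16, [264.25, 146.38]), (29, [251.55, 160.9])]
   white [(119, [259.56, 153.66], [27, 18, 16, 13]), (42, [283.76, 168.57], [55, 34, 9, 11])]
s27_raw [(16, [264.25, 146.38]), (28, [251.43, 160.89])]
   white [(145, [259.89, 154.67], [26, 19, 19, 13]), (41, [283.8, 168.44], [55, 34, 9, 11])]
s22_raw [(11, [264.64, 145.82]), (23, [250.61, 161.39])]
   white []
top0 [(32, [204.28, 160.66]), (38, [212.18, 179.37])]
   white []
t15_raw [(30, [204.2, 160.47]), (33, [212.15, 179.7])]
   white [(201, [208.0, 169.75], [10, 17, 17, 16])]
t25_raw [(28, [204.18, 160.43]), (33, [212.24, 179.7])]
   white [(201, [208.11, 170.2], [10, 18, 17, 16])]
t27_raw [(28, [204.18, 160.43]), (32, [212.31, 179.62])]
   white [(201, [208.11, 170.2], [10, 18, 17, 16])]
```

View pics/t27.png

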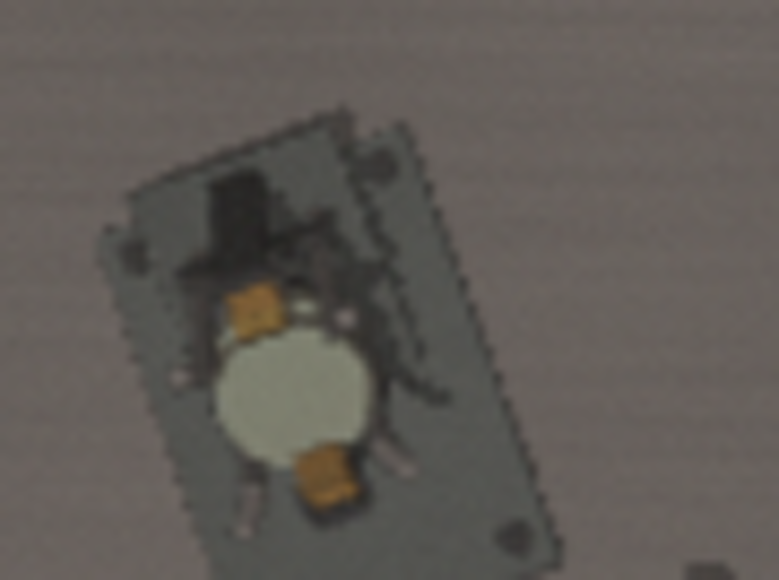

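```bash
python3 - <<'E'
from h import *
a=cv2.imread("pics/top0.png");b=cv2.imread("pics/t27_raw.png")
for n,(x0,y0,x1,y1) in dict(driver=(115,175,185,218),bottle=(274,118,299,147),collar=(302,134,331,162)).items():
    print(n,cv2.phaseCorrelate(np.float32(cv2.cvtColor(a,6)[y0:y1,x0:x1]),np.float32(cv2.cvtColor(b,6)[y0:y1,x0:x1])))
print(get_state()["clock"],hand_in())
E
```

```text
driver ((-0.0026871571360445046, 0.5181584579139731), 0.9345711084059727)
bottle ((0.4181103806363584, -0.059550622516400864), 0.9641318128903706)
collar ((-0.03784159999624315, -0.1330064236335886), 0.9905201868216197)
the job is handed in; nothing more can be done
26.9 None
```

I loaded both white blanks into the magazine, one on top of the other, and handed the job in at 26.9 s. I set each one down through the rod gaps, let go, tipped it square to the column with the shut fingertips and pushed it in along the column axis.

**Catches:** In the last pictures both brass catches overlap the upper blank. They sit where they did when sprung in at the start: within about 0.1 px in the side view, and within about 0.3 px (under 1 mm) in the top view. The final push needed about 11 N, close to the spring force expected with two blanks in. I could not read the catch and follower joints directly, so this rests on the pictures and the push force.

**Upper blank:** In the top view its face sits about 1.4 mm nearer the robot than the first blank's did in the same place. That is within the rods' play.

**Bystanders:** A comparison with the first picture put the ring within 0.15 px of its start. The bottle and screwdriver read shifts of 0.4 and 0.5 px (about 1.5 mm). I took those as image and shadow effects, because the arm never went near either, but I did not check them further.

**Tilting on the bin:** I tried tilting the first blank against the bin rim, but this only got it about halfway to the 30° lean. It lay flat again when released, so I left that step out for the second blank.

**Second blank:** It stuck part-way tilted, with up to 19 N on the wrist. I moved the push point nearer the robot and it freed.

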